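# Demould the soap rose and show it to the desk camera

## Robot

A 6-joint arm with a two-finger parallel gripper is mounted at the origin on a cart in front of the work surface, level with it; the furniture and walls round the work are solid. World frame = base frame: x ahead of the robot, y to its left, z up, the work surface at z = 0. Lengths are in m, angles in degrees, forces in N, time in s.
With the tool pointing down it reaches from about 0.4 to 0.825 m from the base axis. Payload 7 kg.
Tool frame: the origin (TCP) lies midway between the tips of the shut fingers; the grasp point (between the pads) lies ctrl.tcp_to_grasp behind it (ctrl.tcp_to_grasp is the distance from the TCP to the grasp point, in m); y points along the fingers, z is the direction in which the jaws open and shut, and the axes are right-handed (so a half turn about y gives the same grasp; the last joint's range is limited). The gripper opens to 88 mm and grips with 3 to 60 N. Pads are 19 mm wide; open, the fingers measure 130 mm over their backs; the gripper's body (78 mm by 193 mm) begins 47 mm behind the grasp point.
Start: joints at [-47.894, 20.546, 0.682, 0, -70.136, -16.507], TCP at [0.292, -0.609, 0.227] pointing down, gripper open.
Joint ranges: [-176.03, 176.03], [-82.01, 121.73], [-58.28, 71.71], [-173.87, 95.51], [-174.79, -0.11], [-173.66, 173.66]. Speed limits (degrees/s): [136.94, 136.94, 172.46, 180, 180, 180].

## Interface

Orientations are given as [roll, pitch, yaw] about the fixed x, y, z axes, in that order (R = Rz(yaw) Ry(pitch) Rx(roll)).
In Python, from plant import ctrl, snapshot, silhouettes gives the robot as it stands.
- The arm moves only by the shell command python3 -m pendant 'ROWS'. ROWS is JSON, a list that holds one entry, the list of rows, each a list of 7 numbers: the shift along the tool's x, y, z in cm, then the turn, a rotation vector about the tool's x, y, z in degrees, then the opening, from 0 (shut) to 1 (fully open). In form: [[[x, y, z, rx, ry, rz, hand], ...]]. A call has 1 to 12 rows; each row shifts and turns the commanded pose from where the row before left it, along the tool's axes as they then stand; what a row does not reach is not made up. A row lasts 1/12 s, in which the tool goes at most 41.7 mm and 7.16 degrees, less where a joint would pass 70% of its speed; a pose out of reach is approached as far as the arm can. A call with a gripper value outside its range is refused whole. The fingers move at their own pace and stop on an object; the grip force is fixed at half the most. Time passes only in rows, so rows that do not move let the fingers close. It gives the time, the measured TCP pose, the force and the opening at its end, in the units of the state.
- ctrl.get_obs(): the state, without advancing time (a new reading comes with each control period).
- snapshot(name): name is "scene" or "top" or "wrist"; returns a dict with "image" (420x560x3 uint8, red, green, blue), "camera_matrix" (3x3 intrinsics, pixels), "eye" and "orientation" of the camera in the world; the wrist camera has in their place "mount" (4x4, takes a point from camera to tool coordinates, whose origin is the TCP and whose axes are the tool frame's). Camera axes: x right, y down, z forward; pixel columns grow to the right and rows downward; lengths in m; the calibration is good to about 2 mm. The wrist camera is an equidistant fisheye: a pixel r from the principal point sees the ray r / f radians off the axis. A picture is of the moment at which its call begins: read the wrist's pose just before it. There is no depth.
- ctrl.close_job(): hands the job in, once; it reports no verdict.
Trained networks look in a picture, given as the dict that the camera call returned (one of the last four; its "shot" number tells which), for a name from the list of things; names that differ only in an ending like _2 or _b are one class to them, and where a whole thing is asked for, a point or a joint stands for the part that bears it (a point fixed in the world has none). Each returns a list of dicts, best first, with "confidence" (0 to 1); they miss things now and then, are a little off and sometimes report something else, mostly with a low value. They report only what shows in the picture. A call takes as long as a camera call. They do not tell look-alikes from the thing itself.
- silhouettes(picture, thing): "mask" (420x560 bool, what is visible of it) and "bbox" ([left, top, width, height] in pixels, round what is visible of it).
The state is a dict: "clock": time; "joint_pos": joint angles; "qvel": joint speeds; "tau": joint torques, N m; "tool_pos": TCP position; "orientation": TCP orientation; "force": force on the tool from outside, world axes, zero at the start; "moment": the same for the moment, N m; "opening": finger opening in m.
Only numpy, scipy, OpenCV 4.12 (cv2) and the standard library are available. Lean on these libraries where they do the work, as an engineer would, in place of code of your own. Each camera call takes 0.05 s, during which the arm holds its last target.

## Task

The soap rose has set in the hinged aluminium mould: twist the mould's sprung catch clockwise to its stop so that the sprung lid flies up, and let the catch go so that it springs home. Then take the rose out and show it to the class: hold it up in the air 20 cm straight in front of the desk camera's lens, with its moulded flower face (the side that lay down in the cavity) turned square to the lens, and finish while still holding it there, still and clear of everything else. Do not bump the camera, and leave the other things on the table where they are.

Things in the scene. Friction and masses are not known exactly. Their poses are not given: they have to be found in the camera images.
- catch (a joint): the turn-catch on the lug in front of the mould: 0 = home, its steel tongue lies over the lid's lip and keeps the lid shut; it grows clockwise seen from above, frees the lid at about 0.9 rad and meets its stop at 1.2 rad. A spring (0.03 N m at home, 0.09 N m at the stop) turns it back home as soon as it is let go, also with the lid up.
- catch_grip (a point): centre of the catch's black wing grip, on the catch's upright axis, 59 mm above the table. Upright bar 38 mm long (along this frame's x, the way the tongue points: at home towards the mould) x 12 mm thick (y) x 28 mm high, 45 to 73 mm above the table; z up. Near it only the shut lid stands as high (48 mm above the table, its front wall 40 mm from the catch axis; its lip in front is 36 mm high)
- lid (a joint): the lid of the mould, 84 x 90 mm, 20 mm deep, hollow underneath, hinged along the mould's far edge: 0 = shut, grows as it opens; once free its spring swings it up and back to its stop at 2.0 rad in about 1.3 s, where it stays, leaning back away from the catch
- cavity (a point): centre of the mould's round cavity (39 mm across, 17 mm deep) at the level of the flat top face of the mould's base, 26 mm above the table. Frame: x from the catch (82 mm away on the -x side) to the lid hinge (46 mm away on the +x side), y to the left seen from the catch, z up. Base 84 x 90 mm (x, y) and fixed to the table. Above its top face stand only the soap, lid and catch
- soap_rose: the cast soap, a round rose 46 mm across and 21 mm thick, 15 to 31 g, lying face down in the cavity, shoulders on the cavity's edge. Origin: centre of its flat back, which is up, 11.5 mm above the base's top face; its own z points from the back to the flower face, that is down in the mould. From the back to 11 mm below it the sides are upright (46 mm across) for gripping; below it tapers
- soap_face (a point): middle of the rose's flower face, 21 mm from the back along the soap's z; axes as the soap's
- lens (a point): centre of the front of the desk camera's lens. The camera (head 30 x 74 x 44 mm in a fork on a round foot 76 mm across, about 110 mm high, fixed to the table) looks along this frame's -x, obliquely upwards; y is level
- focus_point (a point): the point 200 mm in front of the lens on its axis, where the middle of the flower face belongs; axes as at the lens: x points from here to the lens, y is level
- soap_peony: bystander: a round peony soap 54 mm across, 18 mm high, lying on the table; origin under its middle, z up
- soap_star: bystander: a five-pointed star soap 51 mm across, 17 mm high, lying on the table; origin under its middle, z up
- mica_jar: bystander: a small jar with a white screw lid, 42 mm across, 34 mm high, standing on the table; origin under its middle, z up
- marker: bystander: a marker pen 135 x 17 x 16 mm lying on the table; origin under its middle
Not all that is in view belongs to the job. What is shaped like the part that bears lens but orange, red or yellow is not meant.

How it is judged:
By the outcome, as a careful person would: the job done as asked, in the order asked, and still so for the second after the job is handed in, while the arm keeps its last pose, push and grip.
It also fails if it takes over 48 s, if anything falls off the work surface, if the arm or the gripper's body presses on something with over 40 N, if the wrist force passes 120 N, or if a joint passes its speed limit or range.

## Working session

There is one attempt and no reset: what is moved stays moved. The work goes in short steps, Python scripts to look and compute and a shell command to move; the robot and the scene stay as the last step left them, time stands still between calls to the robot, and variables do not carry over. Pictures are saved under pics/ and viewed, and the job is handed in when it is done.

```bash
ls; mkdir -p pics; python3 - <<'E'
from plant import ctrl, snapshot, silhouettes
import cv2
o=ctrl.get_obs(); print(o, ctrl.tcp_to_grasp)
for n in ["scene","top","wrist"]:
    s=snapshot(n); cv2.imwrite(f"pics/{n}0.png",s["image"][:,:,::-1])
    print(n,{k:v for k,v in s.items() if k!="image"})
E
```

```text
pics
{'clock': 0.0, 'joint_pos': array([-4.78934488e+01,  2.05911256e+01,  6.31830640e-01, -2.21307337e-02,
       -7.01366424e+01, -1.65066015e+01]), 'qvel': array([ 0.00148982, -0.02201039,  0.01609314,  0.00431482, -0.03777009,
        0.04990239]), 'tau': array([ 1.41639730e-04, -5.82717025e+01,  2.93066812e+01,  6.99720785e+00,
        7.11371904e-03, -2.50475796e-04]), 'tool_pos': array([ 0.29140961, -0.60828074,  0.22560511]), 'orientation': array([-8.99021049e+01,  7.31449565e-03,  2.55924190e+01]), 'force': array([-0.1462079 , -0.26227502,  0.08261532]), 'moment': array([-0.01991523, -0.00692818, -0.00847312]), 'opening': 0.0870642508597785} 0.0188
scene {'camera_matrix': array([[438.6912273 ,   0.        , 277.5646463 ],
       [  0.        , 438.6912273 , 202.41184972],
       [  0.        ,   0.        ,   1.        ]]), 'eye': array([-0.00998522,  0.95512067,  0.4646722 ]), 'orientation': array([-114.98876343,   -0.77932181, -139.52089479]), 'shot': 1}
top {'camera_matrix': array([[526.91940475,   0.        , 276.79570918],
       [  0.        , 526.91940475, 213.93159949],
       [  0.        ,   0.        ,   1.        ]]), 'eye': array([0.38246171, 0.32391173, 1.13231538]), 'orientation': array([-172.30699749,    0.93862679,  -89.44344804]), 'shot': 2}
wrist {'camera_matrix': array([[325.1922621 ,   0.        , 283.45178592],
       [  0.        , 325.1922621 , 208.94840053],
       [  0.        ,   0.        ,   1.        ]]), 'mount': array([[-2.56140819e-04,  9.59064366e-01,  2.83188057e-01,
        -7.62419516e-02],
       [-9.31247836e-04, -2.83188172e-01,  9.59063914e-01,
        -1.58524061e-01],
       [ 9.99999534e-01, -1.80628490e-05,  9.65662666e-04,
         6.76183174e-04],
       [ 0.00000000e+00,  0.00000000e+00,  0.00000000e+00,
         1.00000000e+00]]), 'shot': 3}
```

View pics/scene0.png

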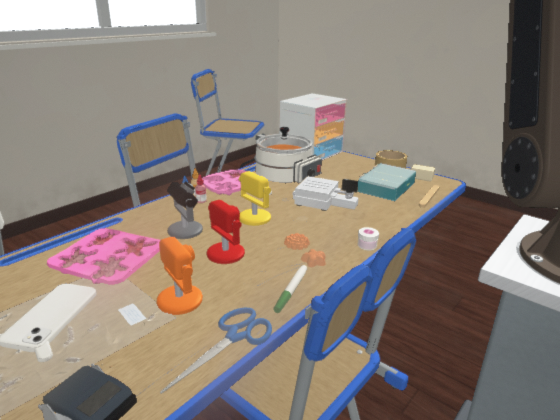

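View pics/top0.png

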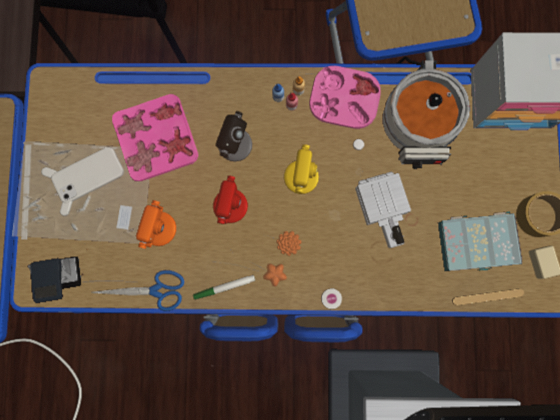

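View pics/wrist0.png

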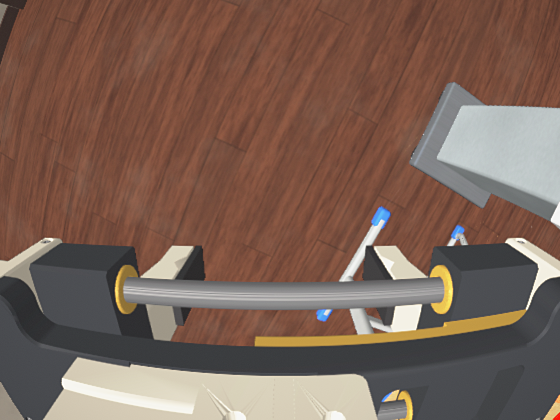

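The top view shows the mould at about (384,200) with its black catch at (397,235). There are four desk cameras: black (235,135), yellow (302,170), red (230,202) and orange (155,225). Only the black one fits, because the other colours are ruled out. Next I'll run the networks.

```bash
cat > h.py <<'E'
import numpy as np, cv2
from scipy.spatial.transform import Rotation as R
from plant import ctrl, snapshot, silhouettes
def rot(o): return R.from_euler('xyz',o,degrees=True).as_matrix()
def cam(s,obs=None):
    K=s["camera_matrix"]
    if "eye" in s: return K,np.array(s["eye"]),rot(s["orientation"]),False
    Rt=rot(obs["orientation"]); M=s["mount"]
    return K,Rt@M[:3,3]+obs["tool_pos"],Rt@M[:3,:3],True
def proj(c,P):
    K,e,Rc,fish=c; q=(np.atleast_2d(P)-e)@Rc
    if fish:
        rr=np.hypot(q[:,0],q[:,1])+1e-12; th=np.arctan2(rr,q[:,2]); u=q[:,:2]/rr[:,None]*th[:,None]
    else: u=q[:,:2]/q[:,2:]
    return u*K[0,0]+K[:2,2]
def ray(c,uv):
    K,e,Rc,fish=c; u=(np.array(uv,float)-K[:2,2])/K[0,0]
    if fish:
        r=np.linalg.norm(u)+1e-12; d=np.array([*(u/r*np.sin(r)),np.cos(r)])
    else: d=np.array([*u,1.]); d/=np.linalg.norm(d)
    return e,Rc@d
def atz(c,uv,z):
    e,d=ray(c,uv); return e+d*(z-e[2])/d[2]
def tri(rays):
    A=np.zeros((3,3));b=np.zeros(3)
    for e,d in rays:
        P=np.eye(3)-np.outer(d,d);A+=P;b+=P@e
    return np.linalg.solve(A,b)
def save(name,img,crop=None,k=1):
    if crop: x,y,w,h=crop; img=img[y:y+h,x:x+w]
    cv2.imwrite(name,cv2.resize(np.ascontiguousarray(img[:,:,::-1]),None,fx=k,fy=k,interpolation=cv2.INTER_CUBIC))
E
python3 - <<'E'
from h import *
T=snapshot("top");S=snapshot("scene"); 
save("pics/top_m.png",T["image"],(340,150,100,110),5); save("pics/top_c.png",T["image"],(200,95,80,80),6)
save("pics/sc_m.png",S["image"],(280,160,90,60),8); save("pics/sc_c.png",S["image"],(150,160,80,90),6)
for n in ["catch","catch_grip","lid","cavity","lens","soap_rose","soap_peony","soap_star","mica_jar","marker"]:
  for nm,s in (("top",T),("scene",S)):
    c=cam(s)
    for d in silhouettes(s,n):
        m=d["mask"]; ys,xs=np.nonzero(m); ce=(xs.mean(),ys.mean())
        print(n,nm,round(d["confidence"],2),d["bbox"],np.round(ce,1),m.sum(),np.round(atz(c,ce,0.04),3)[:2])
E
```

```text
catch top 0.46 [389.6, 219.0, 11.5, 20.6] [395.3 231.5] 200 [0.495 0.097]
catch scene 0.63 [341.2, 180.3, 14.9, 15.1] [348.9 186.9] 200 [0.505 0.069]
catch_grip top 0.64 [388.1, 217.9, 13.9, 29.2] [395.2 232. ] 244 [0.494 0.097]
catch_grip scene 0.6 [341.0, 179.3, 19.6, 16.5] [348.5 186.8] 255 [0.506 0.069]
catch_grip scene 0.39 [295.6, 178.5, 42.8, 22.2] [316.9 188. ] 826 [0.56  0.129]
catch_grip scene 0.33 [291.5, 178.5, 71.4, 32.1] [325.7 193.4] 1703 [0.525 0.141]
lid top 0.81 [359.5, 169.8, 50.7, 55.6] [383.3 198.1] 1977 [0.565 0.121]
lid scene 0.87 [298.8, 177.4, 38.3, 24.0] [316.5 188.4] 722 [0.559 0.132]
cavity top 0.59 [353.5, 173.4, 61.7, 73.0] [383.8 203.5] 2495 [0.554 0.12 ]
cavity top 0.22 [217.0, 113.9, 29.3, 38.3] [230.5 133.1] 764 [0.704 0.444]
cavity scene 0.62 [291.6, 177.6, 69.5, 32.6] [325.1 193.4] 1616 [0.526 0.142]
lens top 0.89 [218.7, 113.1, 27.8, 37.8] [230.5 133.2] 772 [0.703 0.444]
lens top 0.85 [214.5, 181.8, 27.5, 35.2] [226.6 198.8] 702 [0.561 0.449]
lens top 0.77 [293.9, 146.4, 23.7, 43.8] [303.3 167.3] 670 [0.63  0.288]
lens top 0.6 [136.4, 207.1, 27.2,
[... 570 characters left out ...]

soap_peony top 0.76 [277.0, 229.8, 23.0, 22.3] [288.7 242.9] 429 [0.469 0.318]
soap_peony scene 0.73 [287.6, 233.5, 22.1, 20.1] [296.1 241.2] 326 [0.436 0.369]
soap_star top 0.69 [264.5, 265.3, 19.5, 22.2] [274.3 273.5] 332 [0.406 0.347]
soap_star scene 0.6 [299.8, 245.0, 26.3, 21.7] [313.8 257.8] 343 [0.375 0.395]
mica_jar top 0.69 [316.7, 286.3, 24.9, 18.8] [330.8 297.5] 311 [0.358 0.231]
mica_jar top 0.16 [277.9, 231.2, 22.6, 21.7] [288.3 242.4] 422 [0.47  0.319]
mica_jar scene 0.82 [360.8, 226.0, 18.9, 24.5] [367.5 238.3] 415 [0.338 0.266]
marker top 0.95 [194.3, 277.6, 60.4, 22.0] [222.2 287. ] 445 [0.377 0.454]
marker top 0.59 [214.4, 114.1, 32.6, 37.5] [230.9 133.2] 806 [0.703 0.443]
```

View pics/top_m.png

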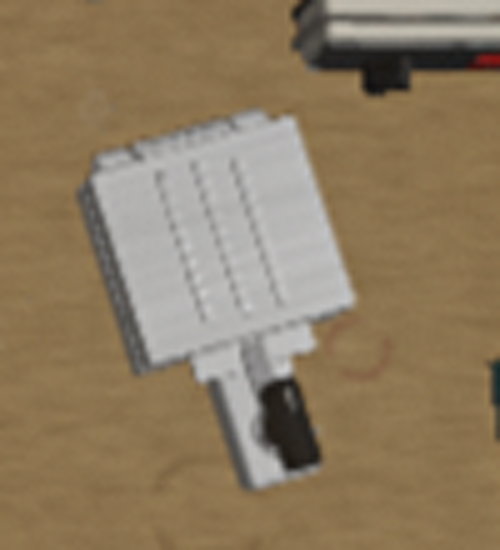

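View pics/top_c.png

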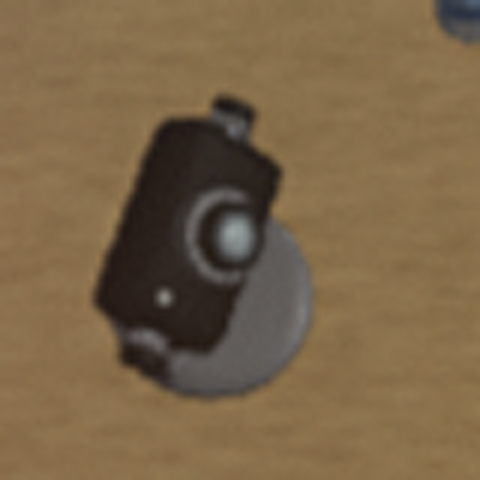

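View pics/sc_m.png

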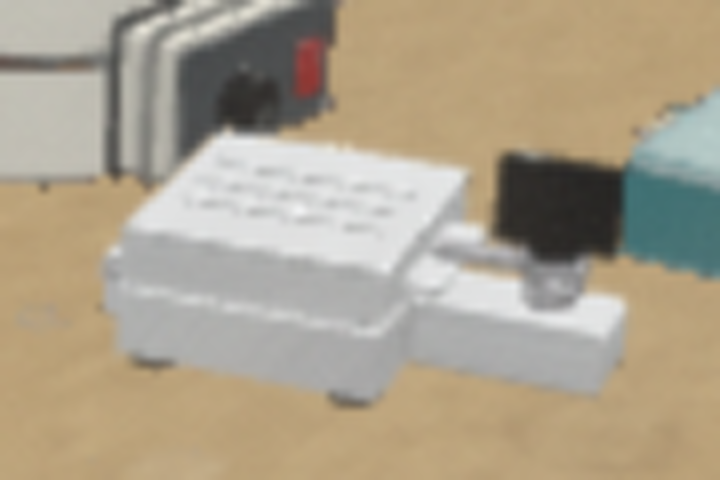

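View pics/sc_c.png

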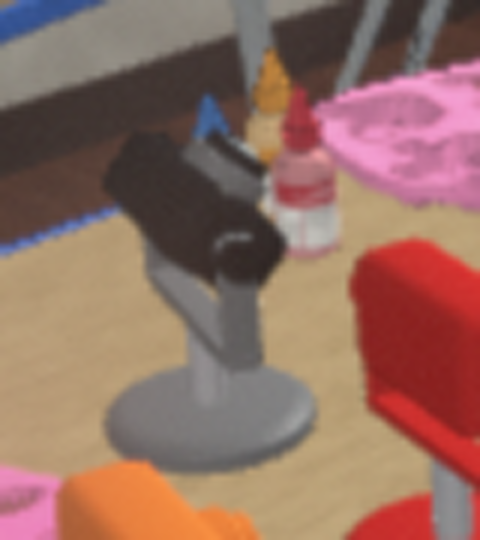

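Only the black camera at (235,135) fits, since the others are red, yellow and orange. Its lens faces right in the top picture (−y) and upward. I'll bring the wrist camera over the mould and the desk camera.

```bash
python3 -m pendant '[[[1.5,-0.1,1.7,0,0,0,1],[2.4,-0.2,2.7,0,0,0,1],[2.4,-0.2,2.7,0,0,0,1],[2.4,-0.2,2.7,0,0,0,1],[2.4,-0.2,2.7,0,0,0,1],[2.4,-0.2,2.7,0,0,0,1],[2.4,-0.2,2.7,0,0,0,1],[2.4,-0.2,2.7,0,0,0,1],[2.4,-0.2,2.7,0,0,0,1],[2.4,-0.2,2.7,0,0,0,1]]]'
```

```text
clock: 2.08
tool_pos: [0.3877, -0.2728, 0.2459]
orientation: [-90.0, -0.0, 25.6]
force: [0.6, 0.2, -0.1]
opening: 0.0877
```

```bash
python3 -m pendant '[[[2.4,-0.2,2.7,0,0,0,1],[2.4,-0.2,2.7,0,0,0,1],[2.4,-0.2,2.7,0,0,0,1],[2.4,-0.2,2.7,0,0,0,1],[2.4,-0.2,2.7,0,0,0,1],[2.4,-0.2,2.7,0,0,0,1],[2.4,-0.2,2.7,0,0,0,1],[2.4,-0.2,2.7,0,0,0,1],[2.4,-0.2,2.7,0,0,0,1],[1.5,-0.2,1.7,0,0,0,1],[0,0,0,0,0,0,1]]]'
```

```text
clock: 3.0
tool_pos: [0.4849, 0.0634, 0.2659]
orientation: [-90.0, -0.1, 25.8]
force: [0.7, -0.9, 0.7]
opening: 0.0876
```

```bash
python3 -m pendant '[[[0,0,0,0,-5,0,1],[0,0,0,0,-7,0,1],[0,0,0,0,-7,0,1],[0,0,0,0,-7,0,1],[0,0,0,0,-7,0,1],[0,0,0,0,-7,0,1],[0,0,0,0,-7,0,1],[0,0,0,0,-7,0,1],[0,0,0,0,-7,0,1],[0,0,0,0,-7,0,1],[0,0,0,0,-7,0,1],[0,0,0,0,-7,0,1]]]'; python3 -m pendant '[[[0,0,0,0,0,0,1],[0,0,0,0,0,0,1]]]'
python3 - <<'E'
from h import *
o=ctrl.get_obs(); s=snapshot("wrist"); save("pics/w1.png",s["image"],k=1.4)
print(o["tool_pos"],o["orientation"],o["joint_pos"],o["clock"])
np.savez("w1.npz",img=s["image"],tp=o["tool_pos"],ori=o["orientation"],K=s["camera_matrix"],M=s["mount"])
E
```

```text
clock: 4.0
tool_pos: [0.4834, 0.0595, 0.2657]
orientation: [-90.0, -0.0, 107.9]
force: [-0.6, -0.1, 0.3]
opening: 0.0876
clock: 4.17
tool_pos: [0.4835, 0.0596, 0.2657]
orientation: [-90.0, -0.0, 107.4]
force: [0.2, -0.3, 0.2]
opening: 0.0876
[0.48350892 0.05960339 0.26566684] [-9.00131819e+01 -5.67090070e-03  1.07363548e+02] [ 3.02104829e+01  1.08411436e+00 -1.86550657e+01 -2.76042167e-03
 -7.02467072e+01 -1.28460032e+01] 4.1667
```

View pics/w1.png

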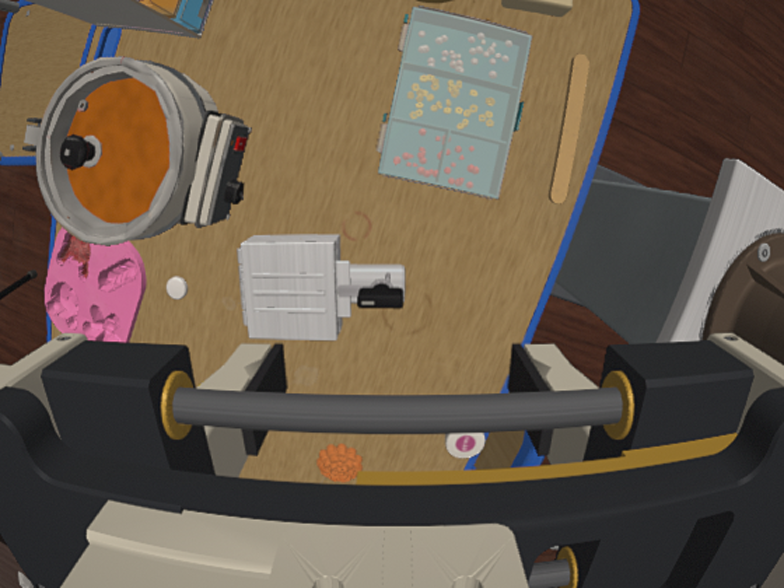

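```bash
python3 - <<'E'
from h import *
z=np.load("w1.npz"); save("pics/w1m.png",z["img"],(165,160,135,90),5.9)
E
```

```text
(no output)
```

View pics/w1m.png

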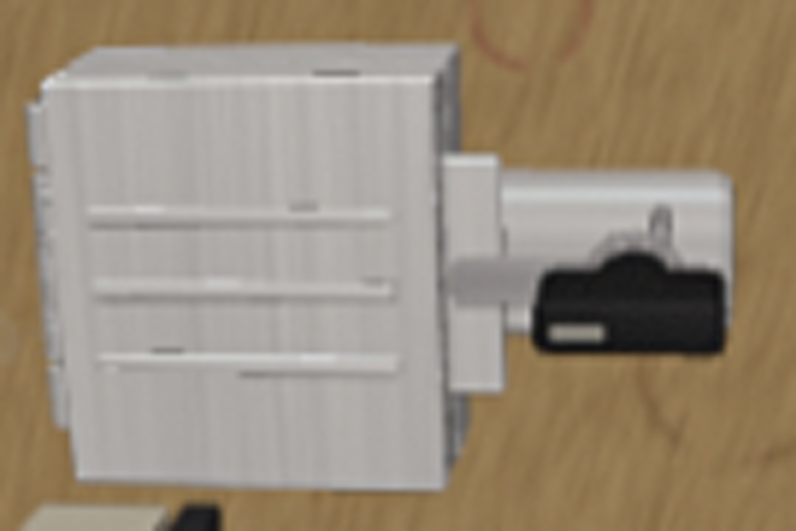

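```bash
cat > fit.py <<'E'
from h import *
from scipy.optimize import least_squares
z=np.load("w1.npz")
W=cam({"camera_matrix":z["K"],"mount":z["M"]},{"orientation":z["ori"],"tool_pos":z["tp"]})
T=cam({"camera_matrix":np.array([[526.91940475,0,276.79570918],[0,526.91940475,213.93159949],[0,0,1]]),"eye":[0.38246171,0.32391173,1.13231538],"orientation":[-172.30699749,0.93862679,-89.44344804]})
S=cam({"camera_matrix":np.array([[438.6912273,0,277.5646463],[0,438.6912273,202.41184972],[0,0,1]]),"eye":[-0.00998522,0.95512067,0.4646722],"orientation":[-114.98876343,-0.77932181,-139.52089479]})
if __name__=="__main__":
    L=np.array([[.124,-.045,.048],[.040,-.045,.048],[.040,.045,.048],[.124,.045,.048],[0,0,.073]])
    pw=np.array([[45,88],[437,75],[443,488],[75,480],[630,331]])/5.9+[165,160]-0.5+.5/5.9
    pt=np.array([[296,118],[354,298],[148,368],[100,180],[291,422]])/5+[340,150]-.5+.1
    def W3(p): 
        c,s=np.cos(p[2]),np.sin(p[2]); return L@np.array([[c,s,0],[-s,c,0],[0,0,1]])+[p[0],p[1],0]
    for use in ("w","t","wt"):
        def f(p):
            r=[]
            if "w" in use: r.append((proj(W,W3(p))-pw).ravel())
            if "t" in use: r.append((proj(T,W3(p))-pt).ravel())
            return np.concatenate(r)
        q=least_squares(f,[.49,.09,.3]); print(use,q.x[:2],np.degrees(q.x[2]),np.round(q.fun,1))
E
python3 fit.py
```

```text
w [0.48578745 0.09810455] 16.79737686414149 [-1.  -1.5 -0.1  0.1  0.9  1.  -0.2  0.7  0.2 -0.1]
t [0.48598723 0.09698876] 16.36776685949765 [ 0.  -0.5  0.7  1.8  0.3 -0.4 -2.  -1.2  1.   0.3]
wt [0.48581954 0.09779253] 16.67729606934345 [-0.9 -2.   0.  -0.2  0.9  0.7 -0.3  0.3  0.3 -0.3 -0.7 -0.4  0.2  1.8
 -0.2 -0.2 -2.7 -0.9  0.6  0.3]
```

Mould fit: catch axis at (0.486, 0.098), yaw 16.7°, and both cameras agree to about 1 mm. I'll grip the wing by its ends, with the jaws along the mould axis. After the twist the wide gripper body then lies out of the lid's way.

```bash
python3 -m pendant '[[[1.8,1,-0.7,0,0.7,0,1],[1.8,3,-0.6,0,0,0,1],[0,4,0,0,0,0,1],[0,4,0,0,0,0,1],[0,2,0,0,0,0,1],[0,0,0,0,0,0,1],[0,0,0,0,0,0,1]]]'
python3 - <<'E'
from h import *
from fit import T
o=ctrl.get_obs(); s=snapshot("wrist"); save("pics/w2.png",s["image"],(150,130,260,195),3)
print(o["tool_pos"],o["orientation"])
E
```

```text
clock: 4.8
tool_pos: [0.4852, 0.0977, 0.1254]
orientation: [-89.9, 0.1, 106.8]
force: [0.3, 0.3, 1.1]
opening: 0.0876
[0.48515268 0.09772489 0.12535155] [-8.98856424e+01  6.20226483e-02  1.06788571e+02]
```

View pics/w2.png

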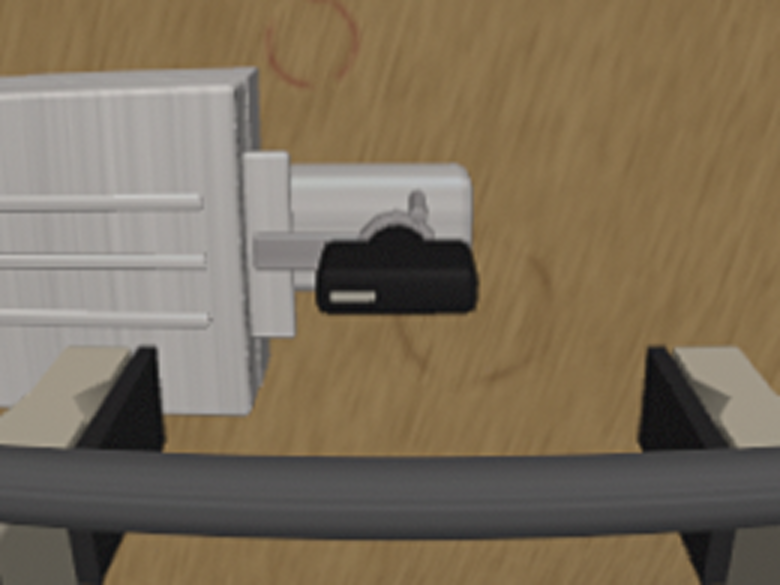

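The grip sits at crop (397,275), midway between the fingertips (158 and 640), so the alignment is good. I'll descend and close.

```bash
python3 -m pendant '[[[0,3,0,0,0,0,1],[0,2.5,0,0,0,0,1],[0,1.4,0,0,0,0,1],[0,0,0,0,0,0,1],[0,0,0,0,0,0,0.2],[0,0,0,0,0,0,0.2],[0,0,0,0,0,0,0.2],[0,0,0,0,0,0,0.2],[0,0,0,0,0,0,0.2],[0,0,0,0,0,0,0.2]]]'
python3 - <<'E'
from h import *
o=ctrl.get_obs(); s=snapshot("wrist"); save("pics/w3.png",s["image"],(150,130,260,195),3)
print(o["tool_pos"],o["orientation"],o["opening"],o["moment"])
E
```

```text
clock: 5.68
tool_pos: [0.4856, 0.0983, 0.0572]
orientation: [-90.1, -0.0, 106.9]
force: [-0.9, 0.2, -0.1]
opening: 0.0532
[0.4856173  0.09827894 0.05718277] [-9.00626522e+01 -1.81097841e-02  1.06898977e+02] 0.05321945880772879 [-0.02751678  0.11652738  0.02248529]
```

View pics/w3.png

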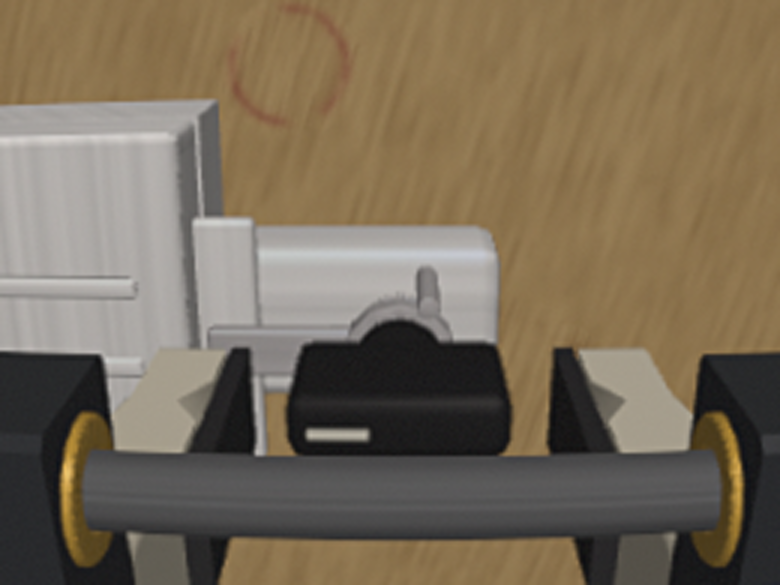

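```bash
python3 -m pendant '[[[0,0,0,0,0,0,0.2],[0,0,0,0,0,0,0.2],[0,0,0,0,0,0,0.2],[0,0,0,0,0,0,0.2],[0,0,0,0,0,0,0.2],[0,0,0,0,0,0,0.2]]]'
python3 - <<'E'
from h import *
o=ctrl.get_obs(); s=snapshot("wrist"); save("pics/w4.png",s["image"],(150,130,260,195),3)
print(o["tool_pos"],o["orientation"],o["opening"],o["force"],o["moment"])
E
```

```text
clock: 6.23
tool_pos: [0.486, 0.0984, 0.0568]
orientation: [-90.1, -0.0, 106.9]
force: [2.9, 0.1, 1.0]
opening: 0.0378
[0.48597255 0.09836371 0.05677992] [-9.00646317e+01 -3.55176591e-03  1.06912482e+02] 0.03776538245236317 [2.85871152 0.07061219 0.98341057] [-0.12213528 -1.22042023 -0.06365324]
```

View pics/w4.png

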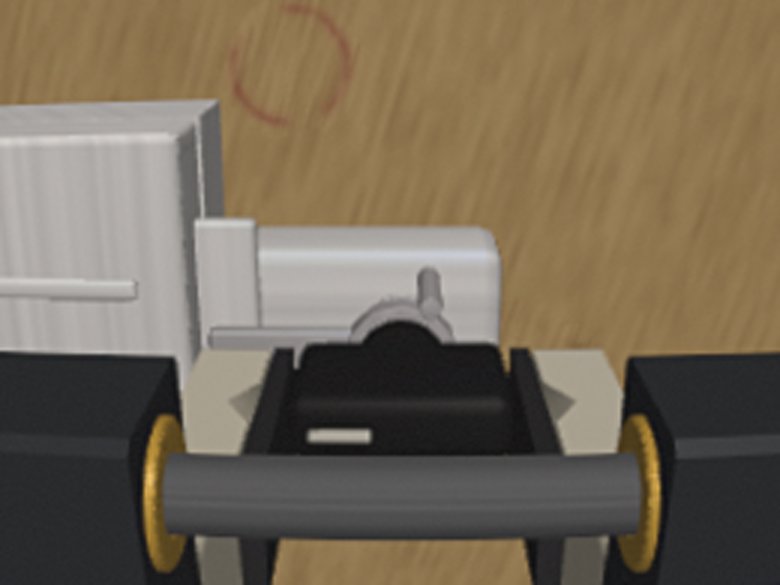

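The wing is gripped (37.8 mm). Now I'll twist it clockwise.

```bash
python3 -m pendant '[[[0,0,0,0,5,0,0.2],[0,0,0,0,7,0,0.2],[0,0,0,0,7,0,0.2],[0,0,0,0,7,0,0.2],[0,0,0,0,7,0,0.2],[0,0,0,0,7,0,0.2],[0,0,0,0,7,0,0.2],[0,0,0,0,7,0,0.2],[0,0,0,0,7,0,0.2],[0,0,0,0,7,0,0.2],[0,0,0,0,1,0,0.2],[0,0,0,0,0,0,0.2]]]'
python3 - <<'E'
from h import *
o=ctrl.get_obs(); print(o["tool_pos"],o["orientation"],o["opening"],o["force"],o["moment"],o["joint_pos"])
s=snapshot("wrist"); save("pics/w5.png",s["image"],k=1.4)
E
```

```text
clock: 7.28
tool_pos: [0.487, 0.0982, 0.0568]
orientation: [-90.1, -0.1, 37.9]
force: [9.1, -4.8, -4.8]
opening: 0.0379
[0.48701014 0.09816146 0.05680181] [-90.08414641  -0.12613975  37.85285685] 0.037896608910008844 [ 9.09621447 -4.77811974 -4.76951868] [-1.46807101 -3.75056854  0.10132384] [ 34.16839103  14.3831803  -34.06849592   0.11468251 -41.4170943
 -86.40154192]
```

View pics/w5.png

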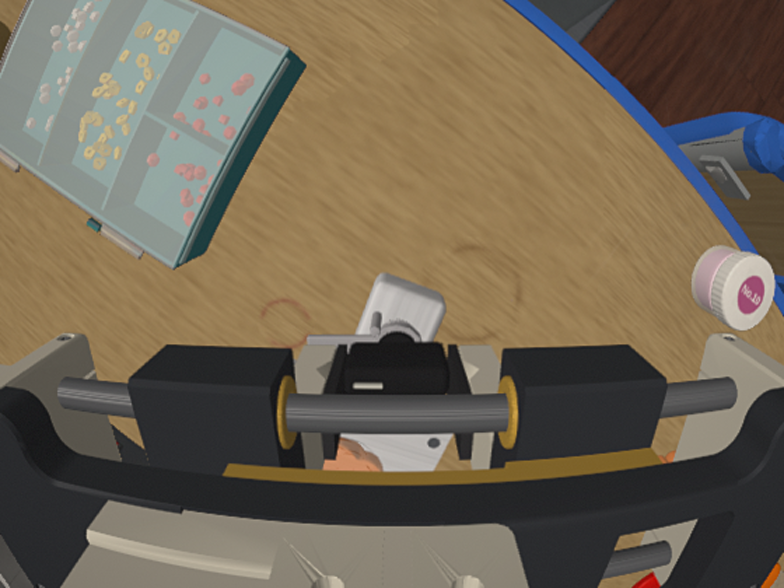

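The lid is up, with orange soap visible at (355,455). A small extra turn will confirm the stop.

```bash
python3 -m pendant '[[[0,0,0,0,1.5,0,0.2],[0,0,0,0,0,0,0.2],[0,0,0,0,0,0,0.2],[0,0,0,0,0,0,0.2]]]'
python3 - <<'E'
from h import *
o=ctrl.get_obs(); print(o["orientation"],o["force"],o["moment"])
T=snapshot("top");S=snapshot("scene")
save("pics/top5.png",T["image"],(330,130,120,120),4); save("pics/sc5.png",S["image"],(260,90,150,140),4)
E
```

```text
clock: 7.67
tool_pos: [0.487, 0.0982, 0.0568]
orientation: [-90.1, -0.1, 36.5]
force: [9.8, -4.3, -4.6]
opening: 0.0379
[-90.09172748  -0.12310132  36.50642712] [ 9.82421613 -4.28695161 -4.57291764] [-1.49204749 -3.74710138  0.64442346]
```

View pics/sc5.png

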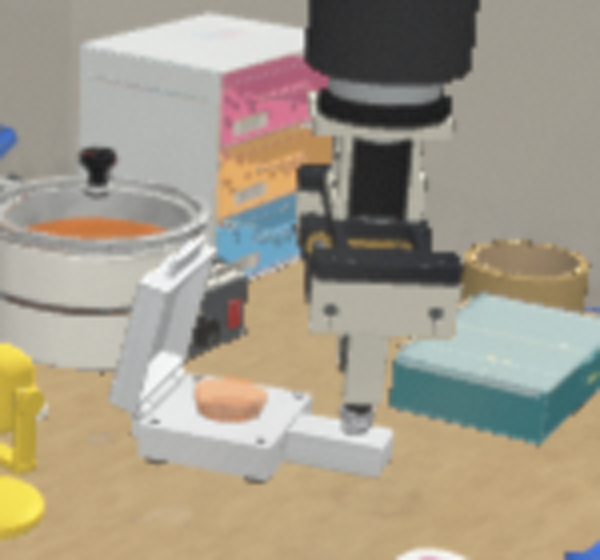

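The moment jumped to 0.64 N m, so the catch is at its stop, and the scene picture shows the lid fully open. I'll release it.

```bash
python3 -m pendant '[[[0,0,0,0,0,0,1],[0,0,0,0,0,0,1],[0,0,0,0,0,0,1],[0,0,0,0,0,0,1],[0,0,0,0,0,0,1],[0,0,0,0,0,0,1],[0,0,0,0,0,0,1]]]'
python3 -m pendant '[[[0,-1,0,0,0,0,1],[0,-2.5,0,0,0,0,1],[0,-4,0,0,0,0,1],[0,-4,0,0,0,0,1],[0,-2.5,0,0,0,0,1],[0,0,0,0,0,0,1]]]'
python3 - <<'E'
from h import *
o=ctrl.get_obs(); print(o["tool_pos"],o["orientation"],o["joint_pos"])
s=snapshot("wrist"); save("pics/w6.png",s["image"],k=1.4)
E
```

```text
clock: 8.35
tool_pos: [0.4851, 0.0981, 0.0565]
orientation: [-90.0, 0.0, 36.4]
force: [0.5, -1.1, 0.2]
opening: 0.0785
clock: 8.85
tool_pos: [0.4882, 0.0993, 0.2027]
orientation: [-90.1, -0.5, 36.5]
force: [1.2, 1.2, 0.0]
opening: 0.0879
[0.48818272 0.09930553 0.20268286] [-90.11791429  -0.54032058  36.4576586 ] [ 34.22147519   4.45288752 -23.62501138   0.11021027 -61.37763586
 -87.81670746]
```

View pics/w6.png

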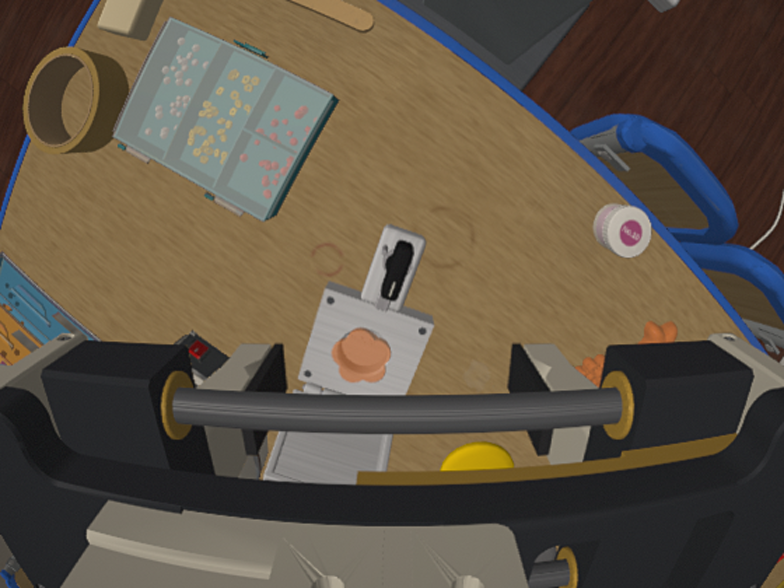

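The catch is back home, the lid is open, and the rose shows at (362,352). Next I'll zoom in on the rose.

```bash
python3 - <<'E'
from h import *
o=ctrl.get_obs()
s=snapshot("wrist"); save("pics/w7.png",s["image"],(205,155,115,95),6)
np.savez("w7.npz",img=s["image"],tp=o["tool_pos"],ori=o["orientation"],K=s["camera_matrix"],M=s["mount"])
c=cam(s,o)
for d in silhouettes(s,"soap_rose"):
    ys,xs=np.nonzero(d["mask"]); print(d["confidence"],d["bbox"],xs.mean(),ys.mean(),atz(c,(xs.mean(),ys.mean()),.033))
th=np.radians(16.7); C=np.array([.4858+.082*np.cos(th),.0978+.082*np.sin(th)])
a=np.linspace(0,2*np.pi,60)
img=s["image"].copy()
for zz,rr,col in ((.0375,.023,(0,0,255)),(.0265,.023,(0,255,0))):
    P=np.c_[C[0]+rr*np.cos(a),C[1]+rr*np.sin(a),0*a+zz]
    p=(proj(c,P)+.5-[205,155])*6
    im=cv2.imread("pics/w7.png"); 
    for q in p: cv2.circle(im,tuple(int(v) for v in q),2,col[::-1],-1)
    cv2.imwrite("pics/w7.png",im)
print(C)
E
```

```text
0.83 [237.2, 233.6, 40.3, 42.6] 257.544794188862 256.44309927360774 [0.56429471 0.12164462 0.033     ]
[0.56434144 0.12136356]
```

View pics/w7.png

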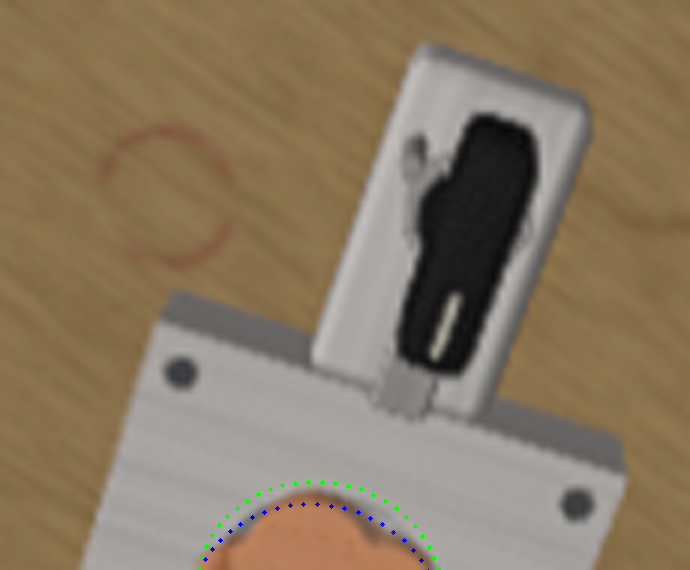

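```bash
python3 - <<'E'
from h import *
z=np.load("w7.npz"); save("pics/w7b.png",z["img"],(215,215,85,80),7)
E
```

```text
(no output)
```

View pics/w7b.png

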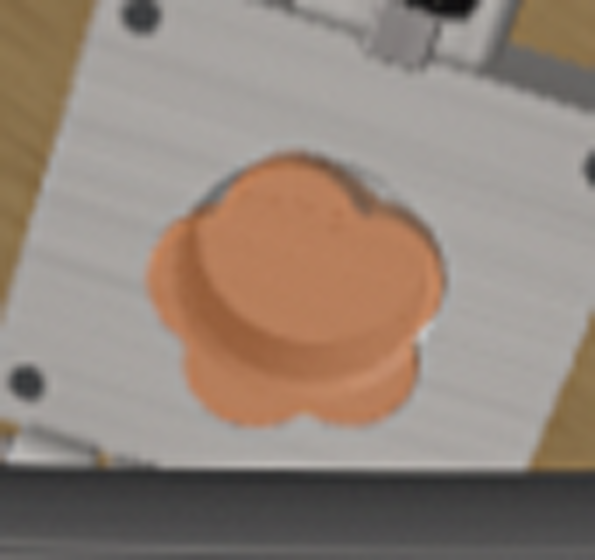

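The cavity fit (0.5643, 0.1214) and the mask centroid agree within 0.5 mm. The lobed outline puts a lobe and a notch opposite each other along the mould's y axis, so I'll set the jaws that way (yaw 16.7°).

```bash
python3 -m pendant '[[[0,0,0,0,7,0,1],[0,0,0,0,7,0,1],[0,0,0,0,5.8,0,1],[2.5,0,0,0,0,0,1],[3.5,1.5,0,0,0,0,1],[2.2,3,0,0,0,0,1],[0,4,0,0,0,0,1],[0,2,0,0,0,0,1],[0,0,0,0,0,0,1]]]'
python3 - <<'E'
from h import *
o=ctrl.get_obs(); print(o["tool_pos"],o["orientation"],o["joint_pos"])
d=np.array([.5643,.1214,.0295])-o["tool_pos"]; print(rot(o["orientation"]).T@d*100)
E
```

```text
clock: 9.75
tool_pos: [0.5598, 0.1194, 0.0845]
orientation: [-90.1, 0.7, 16.5]
force: [-0.5, -0.0, 0.0]
opening: 0.0878
[0.55975887 0.11941981 0.08454251] [-90.10520033   0.70255874  16.51429814] [  31.56532595   18.93538099  -22.20778705   -0.10621734  -49.56265672
 -104.98099057]
[0.55912244 5.49768796 0.07086092]
```

```bash
python3 -m pendant '[[[0.5,2,0.1,0,0,0,1],[0,1.5,0,0,0,0,1],[0,0,0,0,0,0,1],[0,0,0,0,0,0,1]]]'
python3 - <<'E'
from h import *
o=ctrl.get_obs(); print(o["tool_pos"],o["orientation"])
d=np.array([.5643,.1214,.0295])-o["tool_pos"]; print(rot(o["orientation"]).T@d*100)
s=snapshot("wrist"); save("pics/w8.png",s["image"],(150,130,260,195),3)
E
```

```text
clock: 10.08
tool_pos: [0.568, 0.1236, 0.0567]
orientation: [-90.0, 0.1, 16.6]
force: [-0.1, -0.3, 0.1]
opening: 0.0877
[0.56802587 0.12364571 0.05668837] [-90.03848185   0.09210663  16.62137959]
[-0.4168853   2.71958298 -0.1067844 ]
```

View pics/w8.png

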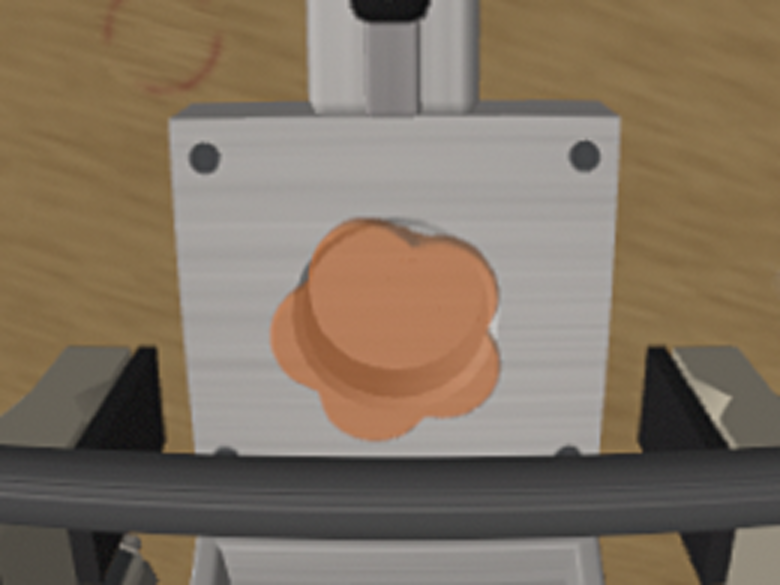

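The rose is centred between the fingers, spanning about (272..500, 220..440) in the crop. I'll correct, go down and close.

```bash
python3 -m pendant '[[[-0.4,0.5,-0.1,0,0,0,1],[0,1.2,0,0,0,0,1],[0,0.7,0,0,0,0,1],[0,0.3,0,0,0,0,1],[0,0,0,0,0,0,1],[0,0,0,0,0,0,1]]]'
python3 - <<'E'
from h import *
o=ctrl.get_obs(); print(o["tool_pos"],o["orientation"],o["force"])
E
```

```text
clock: 10.63
tool_pos: [0.5651, 0.1218, 0.0299]
orientation: [-90.0, -0.0, 16.6]
force: [-0.3, 0.9, -0.2]
opening: 0.0878
[0.56506567 0.12183749 0.02992453] [-9.00041613e+01 -1.71797299e-02  1.66075954e+01] [-0.30898203  0.87415623 -0.19208328]
```

```bash
python3 -m pendant '[[[0,0,0,0,0,0,0.3],[0,0,0,0,0,0,0.3],[0,0,0,0,0,0,0.3],[0,0,0,0,0,0,0.3],[0,0,0,0,0,0,0.3],[0,0,0,0,0,0,0.3],[0,0,0,0,0,0,0.3],[0,0,0,0,0,0,0.3],[0,0,0,0,0,0,0.3],[0,0,0,0,0,0,0.3],[0,0,0,0,0,0,0.3]]]'
python3 - <<'E'
from h import *
o=ctrl.get_obs(); print(o["tool_pos"],o["orientation"],o["force"],o["moment"])
s=snapshot("wrist"); save("pics/w9.png",s["image"],(150,130,260,195),3)
E
```

```text
clock: 11.55
tool_pos: [0.5649, 0.1218, 0.0296]
orientation: [-90.0, -0.0, 16.6]
force: [0.1, -0.1, 1.2]
opening: 0.0448
[0.5648835  0.12182335 0.02958573] [-8.99997092e+01 -1.10011700e-03  1.66012735e+01] [ 0.13131996 -0.09196478  1.20072368] [-0.01829811  0.07367503  0.03918907]
```

View pics/w9.png

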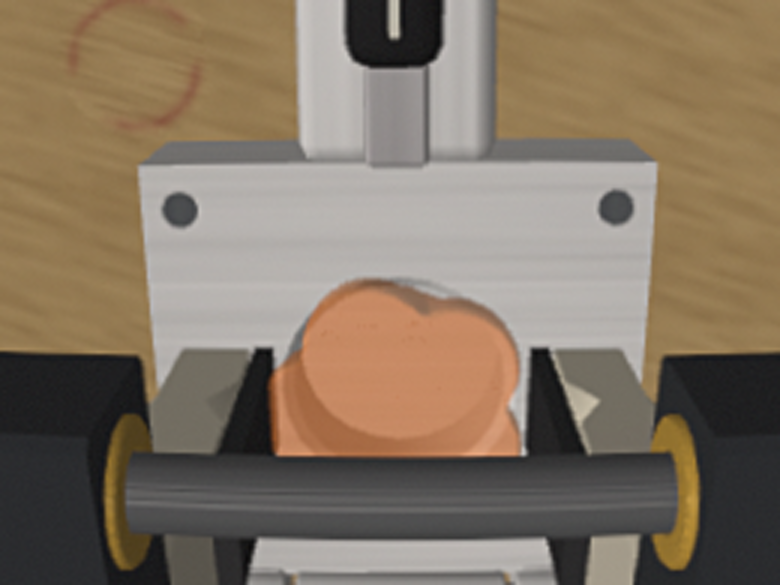

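```bash
python3 -m pendant '[[[0,0,0,0,0,0,0.3],[0,0,0,0,0,0,0.3],[0,0,0,0,0,0,0.3],[0,0,0,0,0,0,0.3]]]'
python3 - <<'E'
from h import *
o=ctrl.get_obs(); print(o["opening"],o["force"],o["moment"])
E
```

```text
clock: 11.93
tool_pos: [0.5649, 0.1218, 0.0296]
orientation: [-90.0, -0.0, 16.6]
force: [-0.0, -0.1, 1.1]
opening: 0.0448
0.04482548970483574 [-0.0267993  -0.11036215  1.09533017] [ 0.05816053  0.13117379 -0.00440695]
```

Gripped and stable at 44.8 mm. I'll lift straight up and then check.

```bash
python3 -m pendant '[[[0,-0.7,0,0,0,0,0.3],[0,-1.5,0,0,0,0,0.3],[0,-3,0,0,0,0,0.3],[0,-4,0,0,0,0,0.3],[0,-4,0,0,0,0,0.3],[0,-4,0,0,0,0,0.3],[0,-3,0,0,0,0,0.3],[0,-2,0,0,0,0,0.3],[0,0,0,0,0,0,0.3],[0,0,0,0,0,0,0.3]]]'
python3 - <<'E'
from h import *
o=ctrl.get_obs(); print(o["tool_pos"],o["orientation"],o["opening"],o["force"],o["joint_pos"])
s=snapshot("wrist"); save("pics/w10.png",s["image"],k=1.4)
np.savez("w10.npz",img=s["image"],tp=o["tool_pos"],ori=o["orientation"],K=s["camera_matrix"],M=s["mount"])
S=snapshot("scene"); save("pics/sc10.png",S["image"],(260,60,150,150),4)
T=snapshot("top"); save("pics/t10.png",T["image"],(190,80,280,200),2.8)
E
```

```text
clock: 12.77
tool_pos: [0.5652, 0.122, 0.2534]
orientation: [-89.9, -0.2, 16.6]
force: [0.2, -1.0, -0.8]
opening: 0.0447
[0.56522145 0.12201943 0.25341092] [-89.94645487  -0.18399151  16.59357997] 0.044721259530723284 [ 0.17367179 -1.04475222 -0.78987733] [ 3.15507499e+01  1.04176570e+01 -9.64266140e+00 -4.52303990e-03
 -6.97481042e+01 -1.04955525e+02]
```

View pics/w10.png

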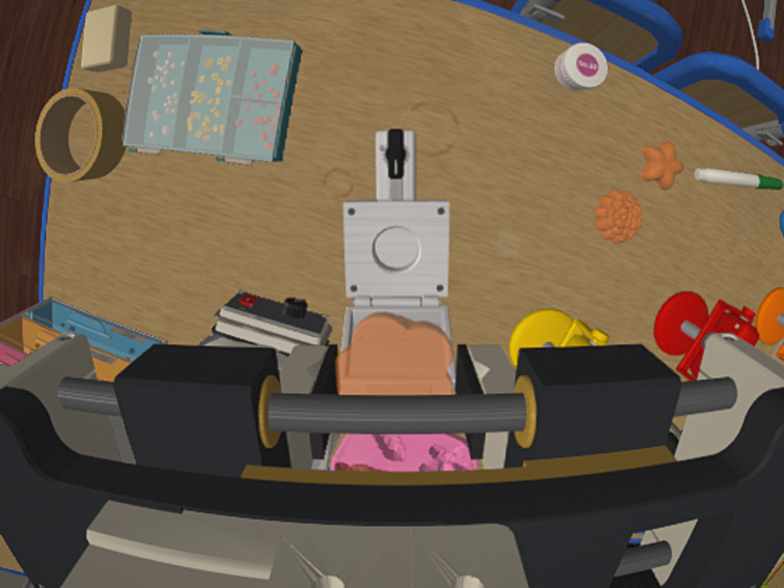

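View pics/sc10.png

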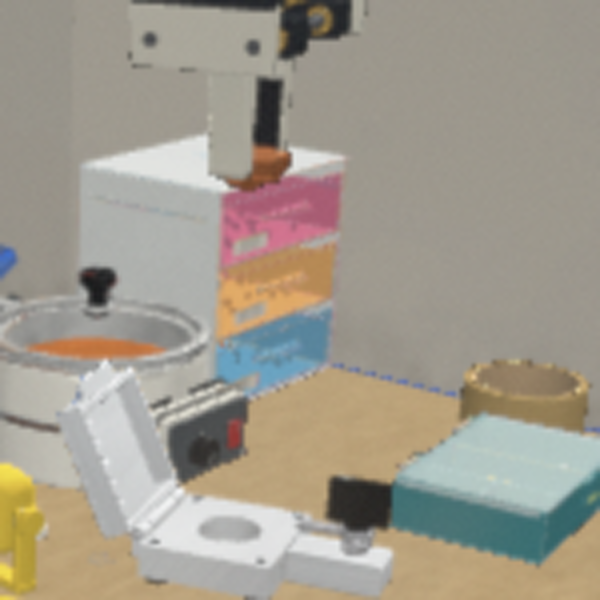

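View pics/t10.png

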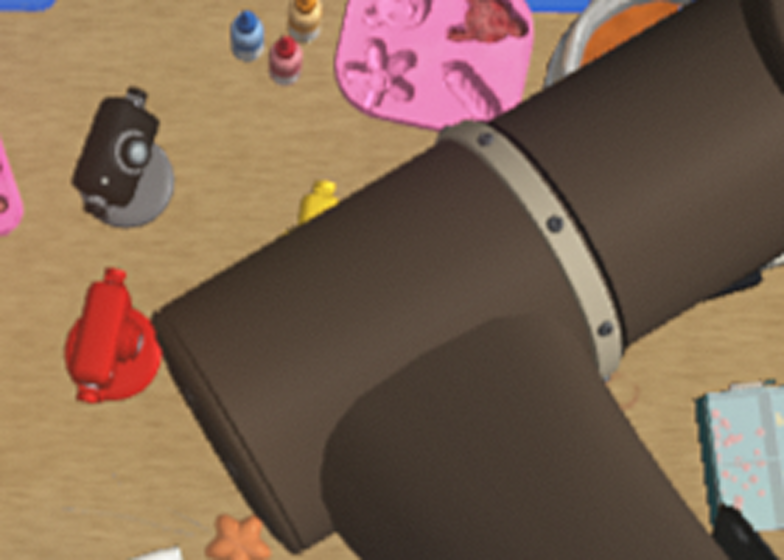

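The rose is held, the lid is open and the catch is home. Next is the desk camera's pose, starting with a rough estimate from the first top and scene pictures.

```bash
python3 - <<'E'
from h import *
from fit import T,S
def t2(a,b):
    P=tri([ray(T,a),ray(S,b)]); return P, proj(T,P)[0]-a, proj(S,P)[0]-b
t=lambda x,y:np.array([x/6+200-.4,y/6+95-.4]); s=lambda x,y:np.array([x/6+150-.4,y/6+160-.4])
print("lens",t2(t(235,237),s(245,162)))
print("knob",t2(t(140,350),s(237,280)))
print("knob2 at z.085",atz(T,t(232,108),.085), atz(T,t(140,350),.085))
print("foot",atz(T,t(205,288),.006), atz(S,s(211,415),.008))
E
python3 - <<'E'
import cv2
a=cv2.imread("pics/scene0.png")[175:245,155:215]; cv2.imwrite("pics/sc_c2.png",cv2.resize(a,None,fx=8.5,fy=8.5,interpolation=cv2.INTER_CUBIC))
a=cv2.imread("pics/top0.png")[105:165,205:265]; cv2.imwrite("pics/top_c2.png",cv2.resize(a,None,fx=9.5,fy=9.5,interpolation=cv2.INTER_CUBIC))
E
```

```text
lens (array([0.683595  , 0.42022876, 0.09982976]), array([0.1992467 , 0.20739028]), array([-0.26990424, -0.0589308 ]))
knob (array([0.64999228, 0.45392654, 0.07641988]), array([0.36091307, 0.37380756]), array([-0.51564373, -0.10723199]))
knob2 at z.085 [0.73401707 0.42394757 0.085     ] [0.6485963  0.45362639 0.085     ]
foot [0.6921096  0.44007448 0.006     ] [0.68291597 0.44389103 0.008     ]
```

View pics/sc_c2.png

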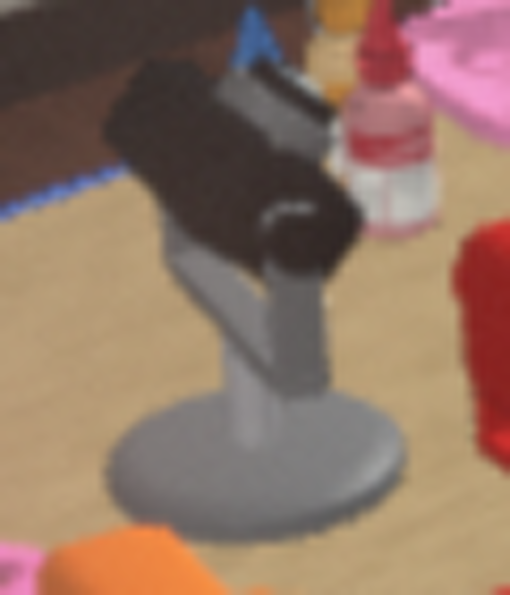

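View pics/top_c2.png

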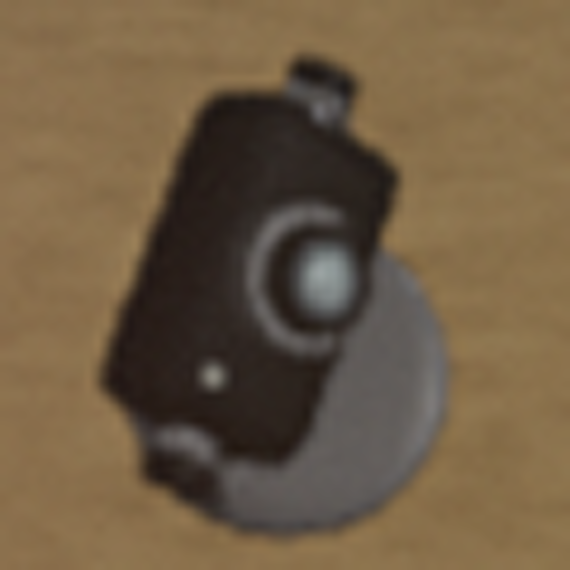

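Rough estimate: lens at (0.684, 0.420, 0.100), looking along azimuth −110° and about 45° up. I'll tilt the tool toward it in stages and watch the joints. The wrist camera will then look at the lens from the front.

```bash
python3 -m pendant '[[[0,-1,0,3,0,-2.2,0.3],[0,0,0,5.2,0,-4,0.3],[0,0,0,5.2,0,-4,0.3],[0,0,0,5.2,0,-4,0.3],[0,0,0,0,0,0,0.3]]]'
cat > goal.py <<'E'
from h import *
def goal(lens,az,el,off=.0131,Rcur=None,face=np.zeros(3)):
    a,e=np.radians([az,el]); look=np.array([np.cos(e)*np.cos(a),np.cos(e)*np.sin(a),np.sin(e)])
    focus=lens+.2*look; d=-look
    ax=np.cross(Rcur[:,1],d); s=np.linalg.norm(ax); ang=np.arctan2(s,Rcur[:,1]@d)
    rv=(R.from_rotvec(ax/s*ang) if s>1e-9 else R.identity())
    Rg=rv.as_matrix()@Rcur
    return focus,focus-Rg@np.array([face[0],off,face[2]]),Rg
def report(lens,az,el,**k):
    o=ctrl.get_obs(); Rc=rot(o["orientation"])
    f,p,Rg=goal(np.array(lens),az,el,Rcur=Rc,**k)
    print("t",round(o["clock"],2),"tcp",o["tool_pos"].round(4),"ori",o["orientation"].round(2),"open",o["opening"].round(4),"q",o["joint_pos"].round(1))
    print("focus",f.round(4),"tcp goal",p.round(4)); print("shift tool cm (before turn)",(Rc.T@(p-o["tool_pos"])*100).round(2),"shift in goal axes",(Rg.T@(p-o["tool_pos"])*100).round(2),"rotvec tool deg",np.degrees(R.from_matrix(Rc.T@Rg).as_rotvec()).round(2))
E
python3 -c "
from goal import *
report([.6836,.4202,.0998],-110.8,45)"
```

```text
clock: 13.33
tool_pos: [0.5634, 0.1201, 0.2603]
orientation: [-70.6, -14.0, 13.9]
force: [-0.2, -1.0, 0.2]
opening: 0.0449Traceback (most recent call last):
  File "<string>", line 3, in <module>
    report([.6836,.4202,.0998],-110.8,45)
    ~~~~~~^^^^^^^^^^^^^^^^^^^^^^^^^^^^^^^
  File "goal.py", line 12, in report
    print("t",round(o["clock"],2),"tcp",o["tool_pos"].round(4),"ori",o["orientation"].round(2),"open",o["opening"].round(4),"q",o["joint_pos"].round(1))
                                                                                                      ^^^^^^^^^^^^^^^^^^
AttributeError: 'float' object has no attribute 'round'
```

```bash
sed -i 's/o\["opening"\].round(4)/round(o["opening"],4)/' goal.py
python3 -c "
from goal import *
report([.6836,.4202,.0998],-110.8,45)
s=snapshot('wrist'); save('pics/w11.png',s['image'],k=1.4)"
```

```text
t 13.33 tcp [0.5634 0.1201 0.2603] ori [-70.63 -14.04  13.94] open 0.0449 q [ 18.    4.8 -10.9 -21.2 -60.7 -83.4]
focus [0.6334 0.288  0.2412] tcp goal [0.6301 0.2793 0.2505]
shift tool cm (before turn) [ 9.76  7.85 11.92] shift in goal axes [ 7.41 12.89  8.82] rotvec tool deg [ 16.9    0.   -12.86]
```

View pics/w11.png

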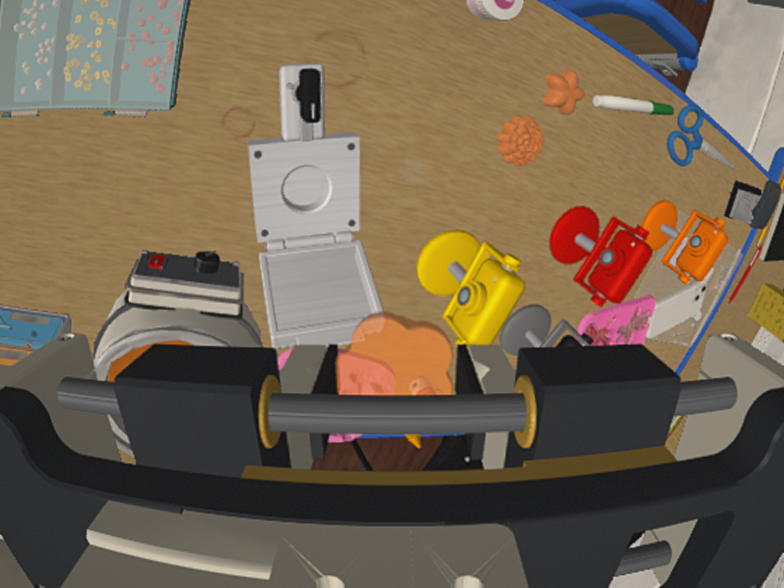

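```bash
python3 -m pendant '[[[0,0,0,5.6,0,-4.3,0.3],[0,0,0,5.6,0,-4.3,0.3],[0,0,0,5.6,0,-4.3,0.3],[1.2,2,1.4,0,0,0,0.3],[1.5,2.6,1.8,0,0,0,0.3],[1.5,2.6,1.8,0,0,0,0.3],[1.5,2.6,1.8,0,0,0,0.3],[1.2,2,1.4,0,0,0,0.3],[0.5,1.0,0.6,0,0,0,0.3],[0,0,0,0,0,0,0.3],[0,0,0,0,0,0,0.3]]]'
python3 -c "
from goal import *
report([.6836,.4202,.0998],-110.8,45)
o=ctrl.get_obs();s=snapshot('wrist'); save('pics/w12.png',s['image'],k=1.4)
np.savez('w12.npz',img=s['image'],tp=o['tool_pos'],ori=o['orientation'],K=s['camera_matrix'],M=s['mount'])
c=cam(s,o); print(proj(c,[.6836,.4202,.0998])*1.4)
for d in silhouettes(s,'lens'): print(d['confidence'],d['bbox'])
"
```

```text
clock: 14.3
tool_pos: [0.63, 0.2811, 0.2492]
orientation: [-52.1, -25.1, 7.9]
force: [-0.8, -0.2, -0.5]
opening: 0.0446
t 14.3 tcp [0.63   0.2811 0.2492] ori [-52.06 -25.07   7.94] open 0.0446 q [ 18.2  11.5  -6.1 -44.9 -50.7 -68.9]
focus [0.6334 0.288  0.2412] tcp goal [0.6301 0.2793 0.2505]
shift tool cm (before turn) [ 0.04 -0.21 -0.07] shift in goal axes [ 0.05 -0.21 -0.07] rotvec tool deg [ 0.37 -0.   -0.48]
[[396.3410891  257.36038624]]
0.97 [258.0, 152.8, 59.0, 61.1]
0.82 [396.4, 49.5, 47.2, 52.2]
0.74 [162.2, 72.1, 67.3, 89.1]
0.57 [307.9, 45.1, 63.7, 68.6]
```

View pics/w12.png

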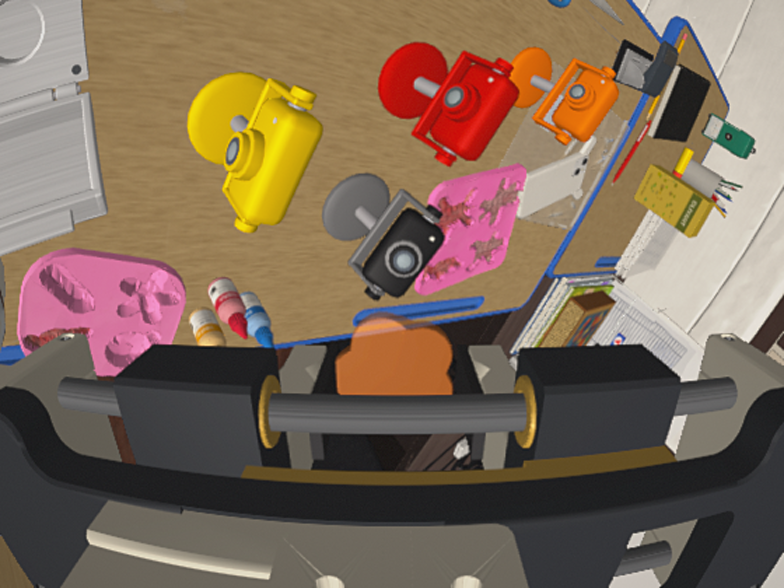

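The wrist view now faces the black camera, with its lens at (402,261) against a predicted (396,257). I'll enlarge it for the pose fit.

```bash
python3 - <<'E'
from h import *
z=np.load("w12.npz"); save("pics/w12b.png",z["img"],(225,115,100,105),5.7)
E
```

```text
(no output)
```

View pics/w12b.png

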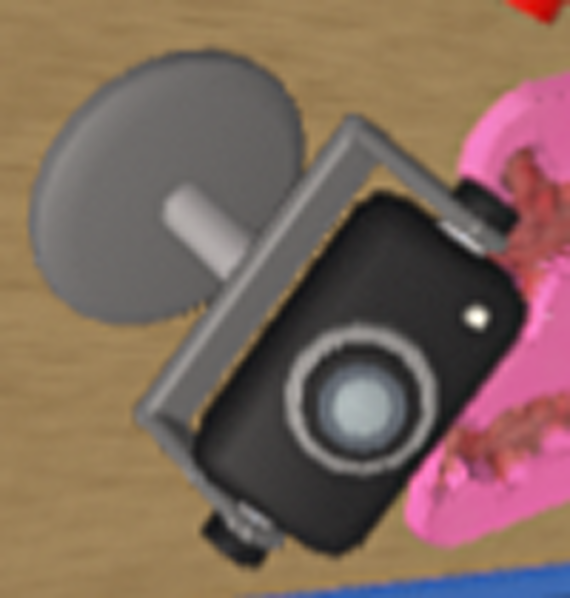

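```bash
cat > camfit.py <<'E'
from h import *
from fit import T,S
from scipy.optimize import minimize
z=np.load("w12.npz"); W=cam({"camera_matrix":z["K"],"mount":z["M"]},{"orientation":z["ori"],"tool_pos":z["tp"]})
V=[(W,z["img"],(250,140,75,85),(30,)),(T,cv2.imread("pics/top0.png")[:,:,::-1],(205,100,50,60),()),(S,cv2.imread("pics/scene0.png")[:,:,::-1],(160,175,45,45),())]
k=4
def frame(az,el):
    a,e=np.radians([az,el]); look=np.array([np.cos(e)*np.cos(a),np.cos(e)*np.sin(a),np.sin(e)])
    y=np.cross([0,0,1],-look); y/=np.linalg.norm(y); x=-look; return np.c_[x,y,np.cross(x,y)]
a=np.linspace(0,2*np.pi,40,endpoint=False)
def box(r):
    P=[]
    for sy in(-1,1):
        for sz in(-1,1):
            for t in a[::3]: P.append((sy*(.037-r)+r*np.cos(t),sz*(.022-r)+r*np.sin(t)))
    P=np.array(P); 
    return np.r_[np.c_[np.full(len(P),-.015),P],np.c_[np.full(len(P),.015),P]]
def parts(p):
    H,az,el,r,pr=p[:3],p[3],p[4],p[5],p[6]; F=frame(az,el)
    c=.013*np.c_[np.cos(a),np.sin(a)]
    bar=np.r_[np.c_[np.full(40,-.015),c],np.c_[np.full(40,-.015-pr),c]]
    return [H+box(r)@F.T,H+bar@F.T]
def render(c,pts,roi):
    x,y,w,h=roi; m=np.zeros((h*k,w*k),np.uint8)
    for P in pts:
        q=(proj(c,P)-[x,y]+.5)*k-.5
        cv2.fillConvexPoly(m,cv2.convexHull(np.round(q*16).astype(np.int32)),255,shift=4)
    return cv2.resize(m,(w,h),interpolation=cv2.INTER_AREA)/255.
def dark(img,roi,hi,lo):
    x,y,w,h=roi; g=img[y:y+h,x:x+w].max(axis=2).astype(float); return np.clip((hi-g)/(hi-lo),0,1)
E
python3 - <<'E'
from camfit import *
out=[]
for c,img,roi,_ in V:
    d=dark(img,roi,100,45); out.append(cv2.resize((d*255).astype(np.uint8),(260,300),interpolation=cv2.INTER_NEAREST))
    x,y,w,h=roi; g=img[y:y+h,x:x+w].max(2); print(np.percentile(g,[1,5,10,20,30,50,70]))
cv2.imwrite("pics/dark.png",np.hstack(out))
E
```

```text
[ 26.  34.  41.  53.  90. 119. 155.]
[ 37.   40.   42.   50.8  90.  134.  137. ]
[ 52.  58.  60.  64.  75. 116. 177.]
```

View pics/dark.png

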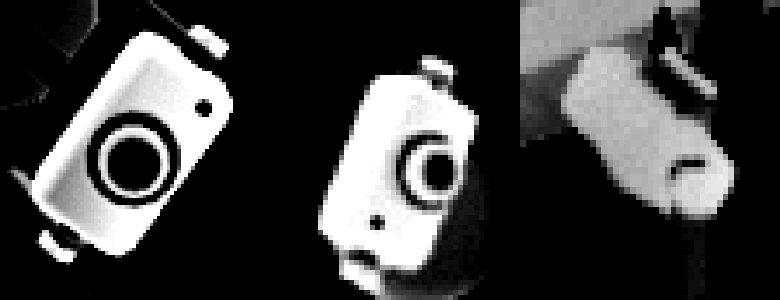

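```bash
cat >> camfit.py <<'E'
def masks():
    M=[]
    for i,(c,img,roi,_) in enumerate(V[:2]):
        M.append(dark(img,roi,85,60))
    return M
def cost(p,M,vs=(0,1)):
    F=frame(p[3],p[4]); H=p[:3]; tot=0
    for i in vs:
        c,img,roi,_=V[i]; pts=parts(p)
        m=render(c,pts[:1],roi); ex=render(c,[parts(np.r_[p[:6],.014])[1]*1.0],roi)
        c2=.017*np.c_[np.cos(a),np.sin(a)]; ring=H+np.r_[np.c_[np.full(40,-.015),c2],np.c_[np.full(40,-.030),c2]]@F.T
        kn=[H+np.r_[np.c_[.011*np.cos(a),np.full(40,s*.039),.011*np.sin(a)],np.c_[.011*np.cos(a),np.full(40,s*.056),.011*np.sin(a)]]@F.T for s in(-1,1)]
        ex=np.maximum(ex,render(c,[ring],roi)); 
        for q in kn: ex=np.maximum(ex,render(c,[q],roi))
        w=(1-np.maximum(ex,0))
        tot+=(np.abs(m-M[i])*w).sum()/(V[i][0][0][0,0]**2)*3e5*(1 if i==0 else 8)
    return tot
E
python3 - <<'E'
from camfit import *
M=masks()
best=None
for el in (30,40,50,60):
  for az in (-112,):
    p0=np.array([.6915,.437,.083,az,el,.008,.012])
    sc=np.array([.004,.004,.004,3,6,.002,0])
    f=lambda u:cost(p0+u*sc,M)
    r=minimize(f,np.zeros(7),method="Nelder-Mead",options=dict(maxfev=900,xatol=.01,fatol=.01,initial_simplex=np.r_[np.zeros((1,7)),np.eye(7)]))
    p=p0+r.x*sc; print(r.fun.round(2),p.round(4))
    if best is None or r.fun<best[0]: best=(r.fun,p)
p=best[1]; np.save("camp.npy",p)
for vs in((0,),(1,)):
    g=lambda u:cost(p+u*sc,M,vs)
    print(vs,[round(g([0,0,0,0,e/6,0,0]),1) for e in(-8,-4,0,4,8)])
ims=[]
for c,img,roi,_ in V:
    x,y,w,h=roi; s=8; im=cv2.resize(np.ascontiguousarray(img[y:y+h,x:x+w,::-1]),None,fx=s,fy=s,interpolation=cv2.INTER_CUBIC)
    for P,col in((parts(p)[0],(0,255,0)),(parts(p)[0][:len(parts(p)[0])//2],(255,255,0)),(parts(p)[1],(0,0,255))):
        q=(proj(c,P)-[x,y]+.5)*s; cv2.polylines(im,[cv2.convexHull(np.round(q).astype(np.int32))],True,col,1)
    ims.append(cv2.resize(im,(260,300)) if 0 else im)
hh=480; ims=[cv2.resize(i,(int(i.shape[1]*hh/i.shape[0]),hh)) for i in ims]
o=np.hstack(ims); cv2.imwrite("pics/ov1.png",cv2.resize(o,(800,int(o.shape[0]*800/o.shape[1])),interpolation=cv2.INTER_AREA))
E
```

```text
1671.2 [ 6.872000e-01  4.371000e-01  8.840000e-02 -1.072941e+02  4.023740e+01
  1.060000e-02  1.200000e-02]
1438.04 [ 6.867000e-01  4.364000e-01  8.910000e-02 -1.080441e+02  3.904250e+01
  1.730000e-02  1.200000e-02]
1443.34 [ 6.86600e-01  4.36100e-01  8.92000e-02 -1.09127e+02  4.12370e+01
  1.69000e-02  1.20000e-02]
1611.64 [ 6.88400e-01  4.39100e-01  8.73000e-02 -1.07012e+02  3.78658e+01
  1.41000e-02  1.20000e-02]
(0,) [np.float64(877.9), np.float64(685.3), np.float64(595.8), np.float64(652.2), np.float64(801.3)]
(1,) [np.float64(863.7), np.float64(853.5), np.float64(842.2), np.float64(880.4), np.float64(901.2)]
```

View pics/ov1.png

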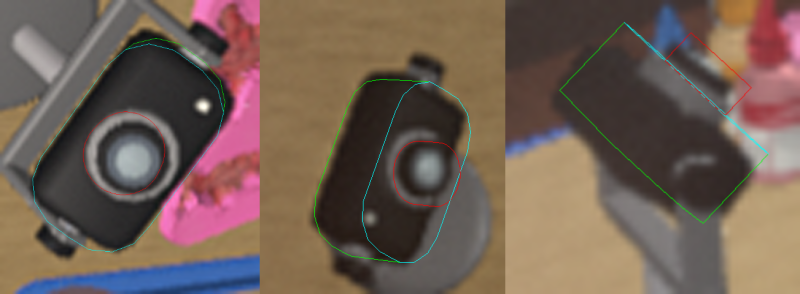

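```bash
cat > pfit.py <<'E'
from camfit import *
from scipy.optimize import least_squares
w=lambda x,y:np.array([x/5.7+225-.41,y/5.7+115-.41]); t=lambda x,y:np.array([x/9.5+205-.45,y/9.5+105-.45]); s=lambda x,y:np.array([x/8.5+155-.44,y/8.5+175-.44])
# obs: view, point name, pixel, sigma px
OBS=[(0,'k+',w(484,206),.7),(0,'k-',w(235,540),.7),(0,'led',w(477,317),.4),(0,'ring',w(361,399),.4),(0,'glass',w(361,404),.5),
(1,'k+',t(182,478),.6),(1,'k-',t(322,80),.6),(1,'led',t(212,376),.3),(1,'ring',t(306,280),.4),(1,'glass',t(328,280),.5),
(2,'k+',s(300,238),.8)]
def model(p):
    H=p[:3];F=frame(p[3],p[4]); L={'k+':(0,p[5],0),'k-':(0,-p[5],0),'led':(-.015,p[6],p[7]),'ring':(-.015-p[8],0,0),'glass':(-.015-p[9],0,0)}
    return {n:H+F@np.array(v) for n,v in L.items()}
def res(p):
    m=model(p); r=[]
    sh=p[10:16].reshape(3,2)
    for i,n,uv,sg in OBS: r+=list((proj(V[i][0],m[n])[0]+sh[i]-uv)/sg)
    r+=list(sh.ravel()/np.array([1.2,1.2,.8,.8,.8,.8])); r+=[(p[5]-.045)/.003,(p[8]-.003)/.003,(p[9]-.010)/.005]
    return np.array(r)
def run(verbose=1):
    p0=np.r_[.6915,.437,.083,-110,42,.045,.02,.015,.003,.01,np.zeros(6)]
    q=least_squares(res,p0,x_scale=np.r_[[.01]*3,5,5,[.01]*5,np.ones(6)])
    cov=np.linalg.inv(q.jac.T@q.jac); sd=np.sqrt(np.diag(cov))
    print(q.cost.round(2),"H",q.x[:3].round(4),"az,el",q.x[3:5].round(2),"+-",sd[3:5].round(2),"k",q.x[5:10].round(4),"sh",q.x[10:].round(1)); print(np.round(q.fun,1))
    return q.x
if __name__=="__main__":
    p=run(); m=model(p); print({k:v.round(4) for k,v in m.items()})
E
python3 pfit.py
```

```text
2.31 H [0.6879 0.4387 0.0867] az,el [-108.53   46.94] +- [0.72 1.45] k [0.046  0.027  0.0103 0.0051 0.0119] sh [ 0.4 -0.1  0.5 -0.1 -0.2  0.1]
[ 0.5 -0.4  0.3 -0.   0.1  0.1 -0.5 -0.4 -0.2  0.8 -0.3 -0.4  0.4  0.7
  0.2  0.1  0.  -0.2 -0.7 -0.1  0.3 -0.2  0.3 -0.1  0.7 -0.2 -0.3  0.2
  0.3  0.7  0.4]
{'k+': array([0.6444, 0.4533, 0.0867]), 'k-': array([0.7315, 0.4241, 0.0867]), 'led': array([0.6614, 0.4447, 0.1047]), 'ring': array([0.6836, 0.4256, 0.1014]), 'glass': array([0.6821, 0.4212, 0.1064])}
```

```bash
cat > ov.py <<'E'
from pfit import *
def ov(H,az,el,name,views):
    p=np.r_[H,az,el,.007,.012]; ims=[]
    for c,img,roi,_ in views:
        x,y,wd,h=roi; sc=480/h; im=cv2.resize(np.ascontiguousarray(img[y:y+h,x:x+wd,::-1]),None,fx=sc,fy=sc,interpolation=cv2.INTER_CUBIC)
        B=parts(p); n=len(B[0])//2
        for P,col in((B[0][:n],(255,255,0)),(B[0][n:],(0,255,0)),(B[1],(0,0,255))):
            q=(proj(c,P)-[x,y]+.5)*sc; cv2.polylines(im,[cv2.convexHull(np.round(q).astype(np.int32))],True,col,1)
        ims.append(im)
    o=np.hstack(ims); f=min(1,800/o.shape[1]); cv2.imwrite(name,cv2.resize(o,None,fx=f,fy=f,interpolation=cv2.INTER_AREA))
E
python3 -c "
from ov import *
p=run(); ov(p[:3],p[3],p[4],'pics/ov2.png',V)"
```

```text
2.31 H [0.6879 0.4387 0.0867] az,el [-108.53   46.94] +- [0.72 1.45] k [0.046  0.027  0.0103 0.0051 0.0119] sh [ 0.4 -0.1  0.5 -0.1 -0.2  0.1]
[ 0.5 -0.4  0.3 -0.   0.1  0.1 -0.5 -0.4 -0.2  0.8 -0.3 -0.4  0.4  0.7
  0.2  0.1  0.  -0.2 -0.7 -0.1  0.3 -0.2  0.3 -0.1  0.7 -0.2 -0.3  0.2
  0.3  0.7  0.4]
```

View pics/ov2.png

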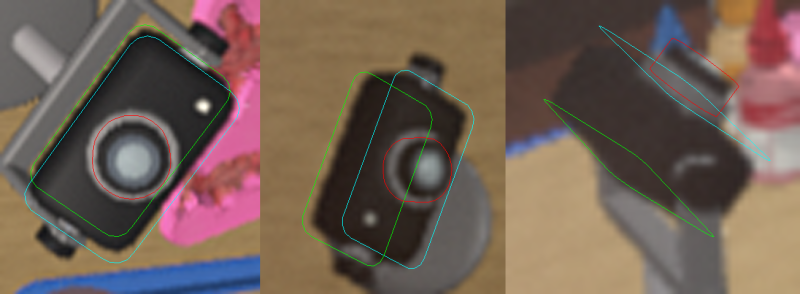

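The point fit is consistent (elevation ≈47° ± 1.5), but the box overlay is a bit larger than the body. Since squareness counts, I'll orbit the lens and take one more wrist view from above.

```bash
python3 -c "
from goal import *
report([.6825,.4225,.104],-108.5,78)"
```

```text
t 14.4 tcp [0.6304 0.2799 0.2503] ori [-52.02 -25.17   7.8 ] open 0.0449 q [ 18.1  11.4  -6.2 -44.9 -50.7 -68.8]
focus [0.6693 0.3831 0.2996] tcp goal [0.6684 0.3805 0.3124]
shift tool cm (before turn) [7.29 3.1  9.57] shift in goal axes [ 7.16 -3.85  9.39] rotvec tool deg [-25.53   0.    20.12]
```

```bash
python3 -m pendant '[[[1.8,0.7,2.4,0,0,0,0.3],[1.8,0.8,2.4,0,0,0,0.3],[1.8,0.8,2.4,0,0,0,0.3],[1.8,0.8,2.4,-2,0,1.6,0.3],[0,0,0,-5,0,4,0.3],[0,0,0,-5,0,4,0.3],[0,0,0,-5,0,4,0.3],[0,0,0,-5,0,4,0.3],[0,0,0,-3.5,0,2.5,0.3],[0,0,0,0,0,0,0.3],[0,0,0,0,0,0,0.3]]]'
python3 -c "
from goal import *
report([.6825,.4225,.104],-108.5,78)
o=ctrl.get_obs();s=snapshot('wrist'); save('pics/w13.png',s['image'],k=1.4)
np.savez('w13.npz',img=s['image'],tp=o['tool_pos'],ori=o['orientation'],K=s['camera_matrix'],M=s['mount'])
c=cam(s,o); u=proj(c,[.6825,.4225,.104])[0]; print(u)
x,y=int(u[0])-50,int(u[1])-52; print(x,y); save('pics/w13b.png',s['image'],(x,y,100,105),5.7)
"
```

```text
clock: 15.32
tool_pos: [0.668, 0.3811, 0.312]
orientation: [-80.1, -7.0, 16.2]
force: [0.3, -0.4, -0.5]
opening: 0.0446
t 15.32 tcp [0.668  0.3811 0.312 ] ori [-80.12  -6.95  16.22] open 0.0446 q [  41.    22.3   15.7   -6.4  -73.1 -112.9]
focus [0.6693 0.3831 0.2996] tcp goal [0.6684 0.3805 0.3124]
shift tool cm (before turn) [ 0.03 -0.05 -0.06] shift in goal axes [ 0.03 -0.05 -0.06] rotvec tool deg [-0.04 -0.    0.05]
[281.80847323 181.73285499]
231 129
```

View pics/w13.png

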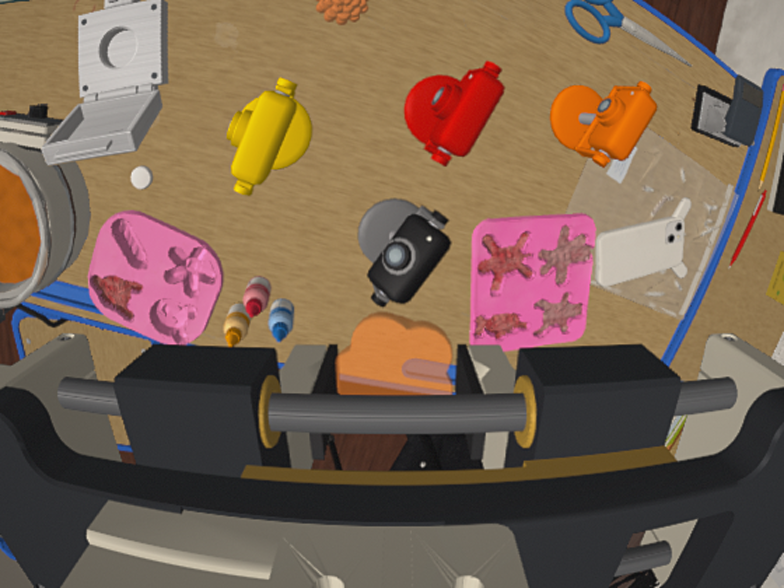

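View pics/w13b.png

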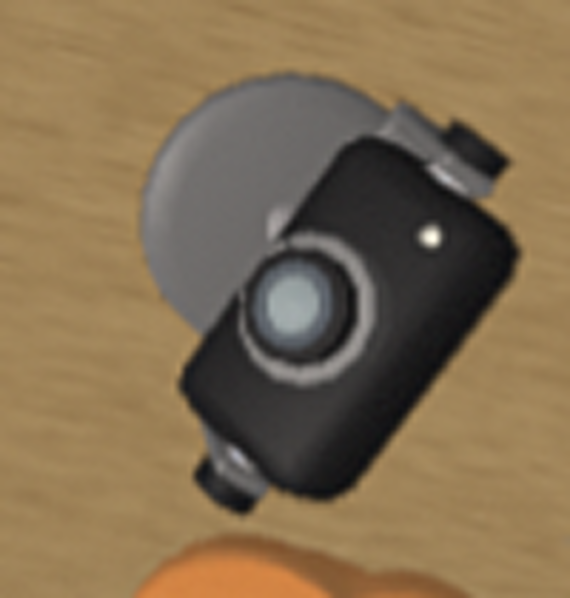

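```bash
cat > pfit2.py <<'E'
from pfit import *
z2=np.load("w13.npz"); W2=cam({"camera_matrix":z2["K"],"mount":z2["M"]},{"orientation":z2["ori"],"tool_pos":z2["tp"]})
V.append((W2,z2["img"],(250,140,85,85),()))
w2=lambda x,y:np.array([x/5.7+231-.41,y/5.7+129-.41])
OBS2=OBS+[(3,'k+',w2(478,152),.7),(3,'k-',w2(232,487),.7),(3,'led',w2(430,237),.3),(3,'ring',w2(310,310),.4),(3,'glass',w2(293,303),.4)]
def model2(p):
    C=p[:3];F=frame(p[3],p[4]); L={'k+':(p[5],p[6],p[7]),'k-':(p[5],-p[6],p[7]),'led':(p[8],p[9],p[10]),'ring':(0,0,0),'glass':(-p[11],0,0)}
    return {n:C+F@np.array(v) for n,v in L.items()}
def res2(p,kzs=.002,es=.0015):
    m=model2(p); r=[]; sh=p[12:20].reshape(4,2)
    for i,n,uv,sg in OBS2: r+=list((proj(V[i][0],m[n])[0]+sh[i]-uv)/sg)
    r+=list(sh.ravel()/np.array([1.2,1.2,.8,.8,.8,.8,1.2,1.2])); r+=[(p[5]-.018)/.005,(p[6]-.045)/.003,p[7]/kzs,(p[8]-.001)/es,(p[11]-.008)/.005]
    return np.array(r)
def run2(**k):
    p0=np.r_[.6836,.4256,.1014,-109,45,.018,.045,0,.001,.025,.012,.008,np.zeros(8)]
    q=least_squares(lambda p:res2(p,**k),p0,x_scale=np.r_[[.01]*3,5,5,[.01]*7,np.ones(8)])
    sd=np.sqrt(np.diag(np.linalg.inv(q.jac.T@q.jac)))
    print(k,q.cost.round(2),"ring",q.x[:3].round(4),"az,el",q.x[3:5].round(2),"+-",sd[3:5].round(2),"p",(q.x[5:12]*1e3).round(1),"sh",q.x[12:].round(1)); 
    return q.x,q.fun
if __name__=="__main__":
    x,f=run2(); print(np.round(f,1)); m=model2(x); print({k:v.round(4) for k,v in m.items()})
    run2(kzs=.02); run2(es=.01); run2(kzs=.02,es=.01)
E
python3 pfit2.py
```

```text
{} 6.13 ring [0.6836 0.4265 0.101 ] az,el [-108.67   46.07] +- [0.53 2.88] p [20.1 45.9 -0.   3.4 27.  10.3  8.3] sh [ 0.  -0.1  0.7 -0.1  0.   0.   0.8  0.4]
[ 0.6 -0.3  0.5 -0.3  0.3  0.6 -0.6 -1.  -0.4  0.9 -0.9 -0.6 -0.1  0.7
  0.8  0.1 -0.6 -0.1 -0.3  0.  -0.  -0.1 -0.4 -0.4 -0.8 -0.1  0.2 -0.3
  0.3 -0.1  0.   0.7  0.  -0.1  0.8 -0.2  0.   0.1  0.7  0.3  0.4  0.3
 -0.   1.6  0.1]
{'k+': array([0.6446, 0.4543, 0.0865]), 'k-': array([0.7315, 0.4249, 0.0865]), 'led': array([0.6611, 0.4444, 0.1057]), 'ring': array([0.6836, 0.4265, 0.101 ]), 'glass': array([0.6818, 0.421 , 0.107 ])}
{'kzs': 0.02} 6.13 ring [0.6836 0.4265 0.101 ] az,el [-108.67   46.05] +- [0.53 3.47] p [20.1 45.9 -0.   3.5 27.  10.3  8.3] sh [ 0.  -0.1  0.7 -0.1  0.   0.   0.8  0.4]
{'es': 0.01} 3.74 ring [0.6834 0.4261 0.1017] az,el [-108.58   43.84] +- [0.53 3.32] p [20.7 45.9 -1.   5.5 26.9  9.8  7.5] sh [ 0.  -0.1  0.7 -0.1  0.   0.1  0.8  0.4]
{'kzs': 0.02, 'es': 0.01} 3.53 ring [0.6834 0.4261 0.1019] az,el [-108.58   41.82] +- [0.53 4.77] p [20.8 45.9 -1.9  6.  26.9  9.4  7.2] sh [ 0.  -0.1  0.7 -0.1  0.   0.1  0.8  0.4]
```

```bash
cat > mfit.py <<'E'
from pfit2 import *
def rbox(x0,D,Wd,Ht,r,be):
    P=[]
    for sy in(-1,1):
        for sz in(-1,1):
            for t in a[::3]: P.append((sy*(Wd/2-r)+r*np.cos(t),sz*(Ht/2-r)+r*np.sin(t)))
    P=np.array(P); k=np.array([1-2*be/Wd,1-2*be/Ht]); n=len(P)
    return np.r_[np.c_[np.full(n,x0),P*k],np.c_[np.full(n,x0+be),P],np.c_[np.full(n,x0+D-be),P],np.c_[np.full(n,x0+D),P*k]]
def geom(p):
    C=p[:3];F=frame(p[3],p[4]); return C,F,C+rbox(p[5],p[6],p[7],p[8],p[9],p[10])@F.T
VS=(0,1,3); MK={i:dark(V[i][1],V[i][2],90,62) for i in VS}
def cost(p,vs=VS):
    C,F,B=geom(p[:11]); sh=dict(zip(VS,p[11:17].reshape(3,2))); tot=0
    cyl=lambda r,x0,x1:C+np.r_[np.c_[np.full(40,x0),r*np.cos(a),r*np.sin(a)],np.c_[np.full(40,x1),r*np.cos(a),r*np.sin(a)]]@F.T
    kn=[C+np.r_[np.c_[.02+.012*np.cos(a),np.full(40,s*.0375),.012*np.sin(a)],np.c_[.02+.012*np.cos(a),np.full(40,s*.056),.012*np.sin(a)]]@F.T for s in(-1,1)]
    for i in vs:
        c,img,roi,_=V[i]; K2=(c[0].copy(),)+c[1:]; K2[0][:2,2]+=sh[i]
        m=render(K2,[B],roi); ex=render(K2,[cyl(.018,.004,-.012)],roi)
        for q in kn: ex=np.maximum(ex,render(K2,[q],roi))
        tot+=(np.abs(m-MK[i])*(1-ex)).sum()*(2.5 if i==1 else 1)
    return tot+np.sum((p[11:17]/np.array([1.2,1.2,.8,.8,1.2,1.2]))**2)*3
if __name__=="__main__":
    for el0 in (38,44,50):
        p0=np.r_[.6836,.4263,.1012,-108.6,el0,.003,.024,.070,.042,.009,.003,0,-.1,.7,-.1,.8,.4]
        sc=np.r_[[.0015]*3,1,4,.001,.003,.003,.003,.002,.001,[.4]*6]; n=17
        x=np.zeros(n)
        for it in range(4):
            r=minimize(lambda u:cost(p0+u*sc),x,method="Powell",options=dict(maxfev=1500,xtol=.01,ftol=1e-4)); x=r.x
            if r.nit<2: break
        p=p0+x*sc; print(r.fun.round(2),[round(cost(p,(i,)),1) for i in VS],"C",p[:3].round(4),"az el",p[3:5].round(2),"e,D,W,H,r,be",(p[5:11]*1e3).round(1),p[11:].round(1))
        np.save(f"mf{el0}.npy",p)
E
timeout 560 python3 mfit.py
```

```text
259.16 [np.float64(119.5), np.float64(66.2), np.float64(85.5)] C [0.6815 0.4251 0.0991] az el [-108.75   36.34] e,D,W,H,r,be [ 4.8 26.7 71.5 42.2  8.5  2.9] [-0.8  0.3  0.7 -0.5 -0.4  0.7]
220.9 [np.float64(94.1), np.float64(74.5), np.float64(61.7)] C [0.6829 0.4276 0.0989] az el [-108.22   43.97] e,D,W,H,r,be [ 4.4 24.6 72.5 42.2  8.6  3.4] [-0.7  0.3  0.5 -0.4  0.2  1. ]
225.29 [np.float64(98.2), np.float64(72.7), np.float64(69.6)] C [0.6826 0.4278 0.1011] az el [-108.66   47.51] e,D,W,H,r,be [ 5.3 25.2 73.  41.5  9.1  3. ] [-1.3  0.3  0.7 -0.3  0.   0.8]
```

All fits agree: azimuth −108.6° ± 0.5, elevation about 45° (44–47.5). The lens front is at about (0.682, 0.421, 0.107). I'll go back to the focus pose.

```bash
python3 -c "
from goal import *
report([.6818,.4210,.1069],-108.5,45.5)
"
```

```text
t 15.37 tcp [0.668  0.3804 0.3125] ori [-80.06  -7.    16.16] open 0.0449 q [  40.9   22.2   15.7   -6.4  -73.1 -112.9]
focus [0.6373 0.2881 0.2496] tcp goal [0.6344 0.2794 0.2589]
shift tool cm (before turn) [-6.65  3.   -9.43] shift in goal axes [-6.54 -3.64 -9.28] rotvec tool deg [ 26.44  -0.   -18.67]
```

```bash
python3 -m pendant '[[[0,0,0,3.4,0,-2.3,0.3],[0,0,0,5.2,0,-3.7,0.3],[0,0,0,5.2,0,-3.7,0.3],[0,0,0,5.2,0,-3.7,0.3],[0,0,0,5.2,0,-3.7,0.3],[-1,-0.5,-1.4,2.2,0,-1.6,0.3],[-1.6,-0.9,-2.3,0,0,0,0.3],[-1.6,-0.9,-2.3,0,0,0,0.3],[-1.4,-0.8,-2,0,0,0,0.3],[-0.9,-0.5,-1.3,0,0,0,0.3],[0,0,0,0,0,0,0.3],[0,0,0,0,0,0,0.3]]]'
python3 -c "
from goal import *
report([.6818,.4210,.1069],-108.5,45.5)
"
```

```text
clock: 16.37
tool_pos: [0.6351, 0.2773, 0.2609]
orientation: [-51.3, -24.0, 8.0]
force: [-0.2, 0.9, 0.4]
opening: 0.0448
t 16.37 tcp [0.6351 0.2773 0.2609] ori [-51.3  -24.     8.03] open 0.0448 q [ 17.1  11.9  -4.  -44.7 -53.7 -69.7]
focus [0.6373 0.2881 0.2496] tcp goal [0.6344 0.2794 0.2589]
shift tool cm (before turn) [-0.12  0.26  0.06] shift in goal axes [-0.11  0.26  0.06] rotvec tool deg [ 0.13 -0.    0.24]
```

```bash
python3 -m pendant '[[[-0.1,0.25,0.05,0,0,0.2,0.3],[0,0,0,0,0,0,0.3],[0,0,0,0,0,0,0.3],[0,0,0,0,0,0,0.3],[0,0,0,0,0,0,0.3]]]'
python3 -c "
from goal import *
report([.6818,.4210,.1069],-108.5,45.5)
o=ctrl.get_obs();s=snapshot('wrist'); S=snapshot('scene'); T=snapshot('top'); c=cam(s,o); Rc=rot(o['orientation'])
np.savez('w14.npz',img=s['image'],tp=o['tool_pos'],ori=o['orientation'],K=s['camera_matrix'],M=s['mount'])
im=s['image'].copy()
a=np.linspace(0,2*np.pi,80)
def drawn(c,img,name,crop,k):
    x,y,w,h=crop; im=cv2.resize(np.ascontiguousarray(img[y:y+h,x:x+w,::-1]),None,fx=k,fy=k,interpolation=cv2.INTER_CUBIC)
    for yy,r,col in((-.0079,.023,(255,0,0)),(.0031,.023,(0,255,0)),(.0131,.012,(255,255,0))):
        P=o['tool_pos']+np.c_[r*np.cos(a),0*a+yy,r*np.sin(a)]@Rc.T
        for q in (proj(c,P)-[x,y]+.5)*k: cv2.circle(im,tuple(int(v) for v in q),1,col,-1)
    q=(proj(c,[.6818,.4210,.1069])[0]-[x,y]+.5)*k; cv2.circle(im,tuple(int(v) for v in q),4,(0,0,255),1)
    cv2.imwrite(name,im)
drawn(c,s['image'],'pics/w14.png',(180,120,200,160),4)
u=proj(cam(S),[.636,.288,.25])[0]; print(u); drawn(cam(S),S['image'],'pics/sc14.png',(int(u[0])-75,int(u[1])-55,130,120),5)
print({n:[(round(d['confidence'],2),d['bbox']) for d in silhouettes(S,n)] for n in ('soap_rose',)})
save('pics/t14.png',T['image'],k=1.4)
"
```

```text
clock: 16.78
tool_pos: [0.6343, 0.2822, 0.2583]
orientation: [-51.4, -23.8, 8.5]
force: [-0.6, 0.5, -0.7]
opening: 0.045
t 16.78 tcp [0.6343 0.2822 0.2583] ori [-51.38 -23.79   8.46] open 0.045 q [ 17.6  12.2  -3.9 -44.7 -53.7 -69.8]
focus [0.6373 0.2881 0.2496] tcp goal [0.6344 0.2794 0.2589]
shift tool cm (before turn) [-0.   -0.23 -0.18] shift in goal axes [-0.   -0.23 -0.18] rotvec tool deg [ 0.04 -0.   -0.17]
[248.70625    109.20434813]
{'soap_rose': [(0.56, [241.5, 99.4, 16.7, 14.9])]}
```

View pics/w14.png

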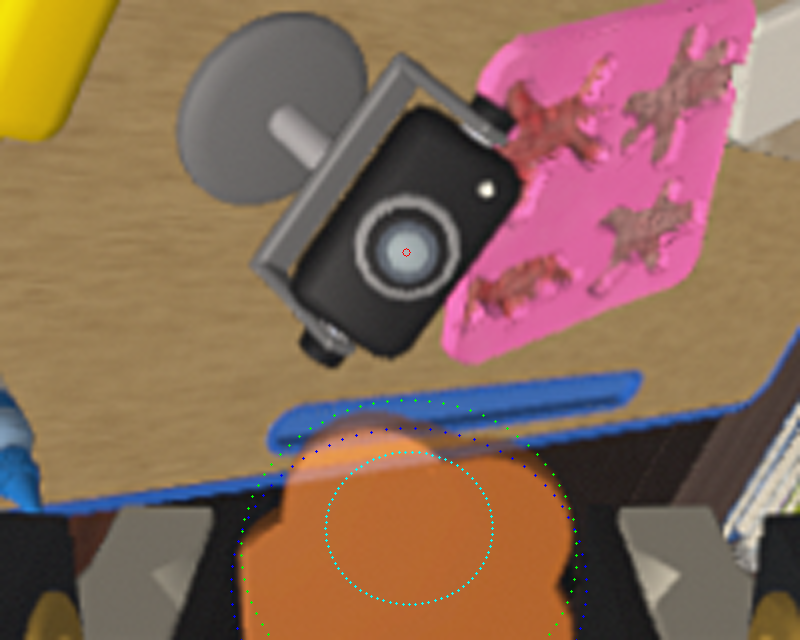

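View pics/sc14.png

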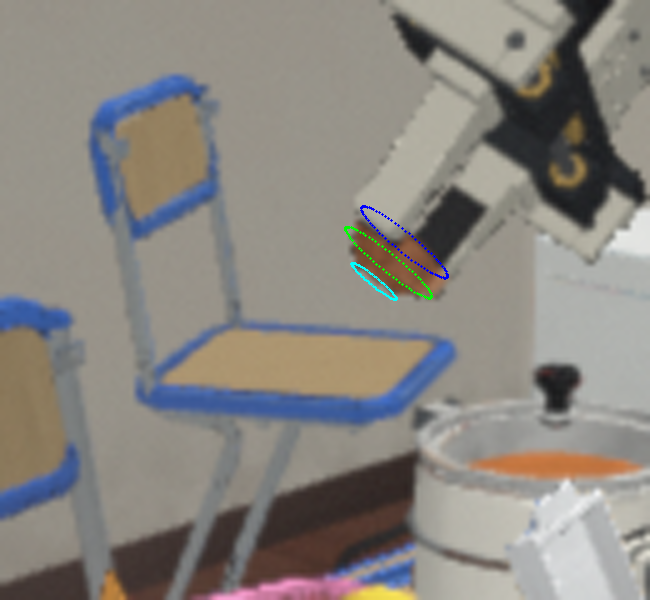

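View pics/t14.png

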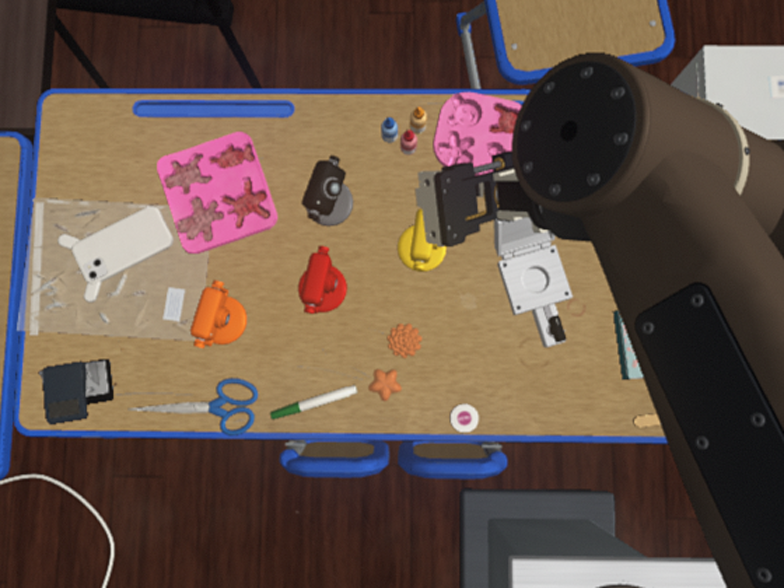

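In the wrist view the lens lands exactly on the prediction, at crop (406,252). The soap edges relative to the fingers are the same as at the grasp, so it hasn't slipped. I'll enlarge the scene view to check.

```bash
python3 -c "
from goal import *
o=ctrl.get_obs();S=snapshot('scene'); Rc=rot(o['orientation']); c=cam(S)
save('pics/sc15a.png',S['image'],(225,80,60,50),8)
d=silhouettes(S,'soap_rose'); m=d[0]['mask']; print(len(d),d[0]['confidence'],m.sum()); 
ys,xs=np.nonzero(m); print('centroid',xs.mean(),ys.mean())
for yy in(-.0079,.0026,.0131): print(yy,proj(c,o['tool_pos']+Rc@np.array([-.0006,yy,0])))
report([.6818,.4210,.1069],-108.5,45.5)
"
```

```text
2 0.47 188
centroid 251.89361702127658 106.12234042553192
-0.0079 [[253.75036758 102.23086532]]
0.0026 [[250.73189558 106.12815582]]
0.0131 [[247.71141134 110.02804442]]
t 17.08 tcp [0.6343 0.2817 0.2582] ori [-51.38 -23.77   8.43] open 0.0448 q [ 17.5  12.2  -4.  -44.7 -53.7 -69.7]
focus [0.6373 0.2881 0.2496] tcp goal [0.6344 0.2794 0.2589]
shift tool cm (before turn) [ 0.01 -0.2  -0.13] shift in goal axes [ 0.01 -0.2  -0.13] rotvec tool deg [ 0.06  0.   -0.17]
```

View pics/sc15a.png

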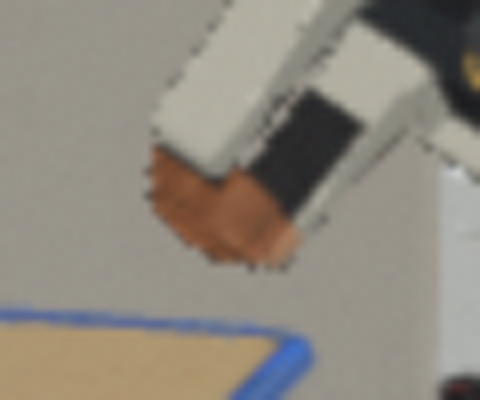

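```bash
python3 -m pendant '[[[0,-0.2,-0.1,0,0,0,0.3],[0,0,0,0,0,0,0.3],[0,0,0,0,0,0,0.3],[0,0,0,0,0,0,0.3],[0,0,0,0,0,0,0.3],[0,0,0,0,0,0,0.3],[0,0,0,0,0,0,0.3],[0,0,0,0,0,0,0.3]]]'
python3 -c "
from goal import *
report([.6818,.4210,.1069],-108.5,45.5)
print(ctrl.get_obs()['qvel'].round(2))
"
```

```text
clock: 17.75
tool_pos: [0.6342, 0.2795, 0.259]
orientation: [-51.4, -23.8, 8.4]
force: [-0.2, 1.3, 0.5]
opening: 0.0451
t 17.75 tcp [0.6342 0.2795 0.259 ] ori [-51.38 -23.77   8.42] open 0.0451 q [ 17.3  12.1  -3.9 -44.7 -53.9 -69.7]
focus [0.6373 0.2881 0.2496] tcp goal [0.6344 0.2794 0.2589]
shift tool cm (before turn) [ 0.01  0.   -0.03] shift in goal axes [ 0.01  0.   -0.03] rotvec tool deg [ 0.06  0.   -0.16]
[ 0.   -0.03  0.04  0.04  0.06  0.01]
```

The arm is at the goal, still and clear. The ring-to-glass offset in the last wrist view (about 5 crop px) matches the ~6 px expected for a square pose. I'll hand in the job.

```bash
python3 -c "
from plant import ctrl
print(ctrl.close_job()); o=ctrl.get_obs(); print(o['clock'],o['tool_pos'],o['opening'])"
```

```text
the job is handed in; nothing more can be done
None
the job is handed in; nothing more can be done
```

I handed the job in at 17.75 s of the 48 s allowed, with the rose held up in front of the black desk camera and its flower face towards the lens.

- **Catch and lid:** I twisted the catch about 70° clockwise to its stop, where the moment jumped from 0.10 to 0.64 N m. The lid flew up and stayed open. After I let go, the catch showed back home in the wrist and scene pictures.
- **Rose:** I gripped it by its sides at 44.8 mm and lifted it out. Its edges sat in the same place relative to the fingers at the end as at the grasp, so it had not slipped.
- **Final pose:** The last check put the tool within about 0.5 mm and 0.2° of the target I had worked out, with the arm still. In the last wrist picture, about 3 mm before the final position, the lens lay where predicted.
- **Surroundings:** The last top picture showed the bystanders and the camera where they had been; I judged this by eye. Contact forces were small throughout.

**Checks that disagreed:**
- **Camera tilt:** The fits gave an elevation of 42–47.5°, apart from one poorer outline fit at 36°. I used 45.5°, so the squareness to the lens is good to roughly 2–3°.
- **Camera head size:** The stated size looked slightly too big in the overlays.
- **Rose in the scene picture:** Its outline there suggested the face stood out about 1 mm less than I assumed.

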